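# Load the cassette reader and run it to the reading mark

## Robot

A 6-joint arm with a two-finger parallel gripper is mounted at the origin on the work surface. World frame = base frame: x ahead of the robot, y to its left, z up, the work surface at z = 0. Lengths are in m, angles in rad, forces in N, time in s.
With the tool pointing down it reaches from about 0.275 to 0.775 m from the base axis. Payload 14.6 kg.
Tool frame: the origin (TCP) lies at the very end of the fingers, on their centre line; the grasp point (between the pads) lies 19 mm behind it; x points along the fingers, z is the direction in which the jaws open and shut, and the axes are right-handed (so a half turn about x gives the same grasp; the last joint's range is limited). The gripper opens to 85 mm and grips with 20 to 120 N. Pads are 22 mm wide; open, the fingers measure 114 mm over their backs; the gripper's body (76 mm by 85 mm) begins 54 mm behind the grasp point. The pads swing forward as they close: fully open they stand 13 mm farther back than shut.
Start: joints at [1.187, 0.263, -0.048, 1.259, 0, 1.415], TCP at [0.119, 0.511, 0.231] pointing down, gripper open.
Joint ranges: [-2.65, 2.65], [-0.89, 1.7], [-1.18, 1.37], [-2.13, 2.11], [-1.35, 1.29], [-3.14, 3.14]. Speed limits (rad/s): [1.89, 1.89, 2.57, 2.79, 3.14, 3.14].

## Interface

Orientations are given as a unit quaternion [w, x, y, z].
In Python, from station import r gives the robot as it stands.
- The arm moves only by the tool servo_tool, never from a script. Its argument "commands" is a list that holds one entry, the list of rows, each a list of 7 numbers: the opening in per cent of the stroke, from 0 (shut) to 100 (fully open), then the shift along the tool's x, y, z in cm, then the turn, a rotation vector about the tool's x, y, z in rad. In form: [[[fingers, tx, ty, tz, rx, ry, rz], ...]]. A call has 1 to 8 rows; each row shifts and turns the commanded pose from where the row before left it, along the tool's axes as they then stand; what a row does not reach is not made up. A row lasts 1/8 s, in which the tool goes at most 62.5 mm and 10.7 degrees, less where a joint would pass 70% of its speed; a pose out of reach is approached as far as the arm can. A call is refused whole if a number of a shift passes 6.25 or a number of a turn 0.188, either way. A call with a gripper value outside its range is refused whole. The fingers move at their own pace and stop on an object; "grip_force" is the grip in N (left out, the last holds). Time passes only in rows, so rows that do not move let the fingers close. It gives the time, the measured TCP pose, the force and the opening at its end, in the units of the state.
- r.get_state(): the state, without advancing time (a new reading comes with each control period).
- r.snapshot(name): name is "scene" or "top" or "wrist"; returns a dict with "color" (400x640x3 uint8, red, green, blue), "depth" (400x640 float32, m along the optical axis (not along the pixel's ray), 0 where there is no reading), "camera_matrix" (3x3 intrinsics, pixels), "k1" (the pictures are not rectified: a ray, as slopes to the right and down, at radius r is drawn at 1 + k1 r^2 times it, then the intrinsics apply), "world_to_cam" (4x4, takes a point from world to camera coordinates); the wrist camera has in their place "T_tool_cam" (4x4, takes a point from camera to tool coordinates, whose origin is the TCP and whose axes are the tool frame's). Camera axes: x right, y down, z forward; pixel columns grow to the right and rows downward; lengths in m; the calibration is good to about 2 mm. A picture is of the moment at which its call begins: read the wrist's pose just before it.
- r.close_job(): hands the job in, once; it reports no verdict.
The state is a dict: "time": time; "qpos": joint angles; "joint_velocities": joint speeds; "joint_efforts": joint torques, N m; "tool_pos": TCP position; "tcp_rot": TCP orientation; "contact_force": force on the tool from outside, world axes, zero at the start; "torque": the same for the moment, N m; "width": opening from 0.0 (shut) to 1.0 (fully open).
Only numpy, scipy, OpenCV 4.12 (cv2) and the standard library are available. Lean on these libraries where they do the work, as an engineer would, in place of code of your own. Each camera call takes 0.05 s, during which the arm holds its last target.

## Task

Open the red clamp lever, slide the carriage to the green loading mark and clamp it there. With it clamped, put every sample cassette on the bench into the seat of its own colour and press each one down until it is level and flush with the carriage deck. Then open the clamp, slide the carriage under the reading bar to the blue mark and clamp it fully home again, with all cassettes still flush, leaving the glassware alone.

Things in the scene. Friction and masses are not known exactly. Their poses are not given: they have to be found in the camera images.
- reader: White flat base of the cassette reader, 235 mm (own x) by 420 mm (own y), top 12 mm above the bench; fixed. Origin on the bench under its centre; own x points away from the robot, own y along the rails.
- bar_mid (a point): Middle of the black reading bar across the rails, 69 mm above the bench: 20 mm wide (own y), 160 mm long (own x, from 63 mm nearside of the reader's origin to a mast 50 mm wide on the far side), underside 59 mm and top 79 mm above the bench. Only flush cassettes (ridge top then 56 mm above the bench) pass under it.
- carriage (a joint): Position of the aluminium carriage along the reader's own y, m: 0 = centred under the bar, -0.085 = green loading mark, +0.085 = blue reading mark; end stops at +-0.095. Friction 2 N. Deck 140 x 140 mm, top 36 mm above the bench, red pointer on its far edge. The clamp pin enters a rack notch at each mark only if the carriage is within 2 mm of it. Starts clamped, near 0.
- lever (a joint): Angle of the red clamp lever, rad: 0 = fully home (pin in the rack, carriage held), about 0.22 = pin just out of the rack, 0.9 = fully open (stop). Grows counter-clockwise seen from above. Takes about 2 N at the post and stays where it is left.
- lever_pivot (a point): Point on the lever's vertical axis, 60 mm above the bench.
- lever_post (a point): On the axis of the upright red round post at the lever's end, 60 mm above the bench: 16 mm diameter, from 28 to 68 mm above the bench, 65 mm from the pivot. The arm under it is centred 29 mm above the bench, 9 mm thick. Seen from the pivot, the post is off the reader's own -x by 0.45 rad towards own +y when home, and by 0.45 rad towards own -y when fully open.
- carriage_handle (a point): On the axis of the upright black round post on the carriage's near edge, 72 mm above the bench: 16 mm diameter, from 38 to 72 mm above the bench; moves with the carriage.
- load_mark (a point): Green line on the far rim of the base; the carriage's red pointer faces it at carriage = -0.085.
- read_mark (a point): Blue line on the far rim of the base; the carriage's red pointer faces it at carriage = +0.085.
- seat_yellow (a point): Seat for the yellow cassette (yellow bed and edge strips), a 56 x 56 mm opening in the carriage deck. Point: centre of the cassette's underside when flush, 26 mm above the bench; axes parallel to the reader's. The bed starts 7 mm higher (3 mm under the deck), yields only to a push of about 6 N, goes down 7 mm to a stop and stays down. Seats are 64 mm apart.
- seat_red (a point): Seat for the red cassette (red bed and edge strips), a 56 x 56 mm opening in the carriage deck. Point: centre of the cassette's underside when flush, 26 mm above the bench; axes parallel to the reader's. The bed starts 7 mm higher (3 mm under the deck), yields only to a push of about 6 N, goes down 7 mm to a stop and stays down. Seats are 64 mm apart.
- seat_blue (a point): Seat for the blue cassette (blue bed and edge strips), a 56 x 56 mm opening in the carriage deck. Point: centre of the cassette's underside when flush, 26 mm above the bench; axes parallel to the reader's. The bed starts 7 mm higher (3 mm under the deck), yields only to a push of about 6 N, goes down 7 mm to a stop and stays down. Seats are 64 mm apart.
- seat_green (a point): Seat for the green cassette (green bed and edge strips), a 56 x 56 mm opening in the carriage deck. Point: centre of the cassette's underside when flush, 26 mm above the bench; axes parallel to the reader's. The bed starts 7 mm higher (3 mm under the deck), yields only to a push of about 6 N, goes down 7 mm to a stop and stays down. Seats are 64 mm apart.
- cas_yellow: Yellow sample cassette, 50 g: plate 50 x 50 x 10 mm with a grip ridge on top, centred, 40 mm long (own x), 12 mm thick (own y), 20 mm high. Origin: centre of the underside, z up. Lies flat on the bench at first; may be absent. Flush: plate top level with the deck; laid on a raised bed it stands 7 mm proud. May sit turned by any quarter turn.
- cas_red: Red sample cassette, 50 g: plate 50 x 50 x 10 mm with a grip ridge on top, centred, 40 mm long (own x), 12 mm thick (own y), 20 mm high. Origin: centre of the underside, z up. Lies flat on the bench at first; may be absent. Flush: plate top level with the deck; laid on a raised bed it stands 7 mm proud. May sit turned by any quarter turn.
- cas_blue: Blue sample cassette, 50 g: plate 50 x 50 x 10 mm with a grip ridge on top, centred, 40 mm long (own x), 12 mm thick (own y), 20 mm high. Origin: centre of the underside, z up. Lies flat on the bench at first; may be absent. Flush: plate top level with the deck; laid on a raised bed it stands 7 mm proud. May sit turned by any quarter turn.
- cas_green: Green sample cassette, 50 g: plate 50 x 50 x 10 mm with a grip ridge on top, centred, 40 mm long (own x), 12 mm thick (own y), 20 mm high. Origin: centre of the underside, z up. Lies flat on the bench at first; may be absent. Flush: plate top level with the deck; laid on a raised bed it stands 7 mm proud. May sit turned by any quarter turn.
- beaker: Glass beaker, 60 mm wide, 85 mm high; bystander, origin under its centre.
- vial_red: Amber vial with red cap, 34 mm wide, 55 mm high; bystander, origin under its centre.
- vial_silver: Amber vial with silver cap, 34 mm wide, 55 mm high; bystander, origin under its centre.
- dish: Glass dish, 90 mm wide, 16 mm high; bystander, origin under its centre.

How it is judged:
On the way, in this order (a step that is already met when the one before it is completed fails the run):
1. the clamp lever is opened (value of joint lever above 0.45 rad), for 0.1 s.
2. the carriage stands at the green loading mark with the clamp home (value of joint carriage between -0.091 and -0.079 m and value of joint lever below 0.09 rad), for 0.2 s.
3. with the carriage clamped at the loading mark, every cassette present is pressed flush in the seat of its colour (all of step 2 and horizontal distance between cas_yellow and seat_yellow below 0.006 m and z of cas_yellow in the frame of seat_yellow between -0.003 and 0.0022 m and angle between each of cas_yellow, cas_red, cas_blue, cas_green's own z axis and vertical below 0.05 rad and linear speed of each of cas_yellow, cas_red, cas_blue, cas_green below 0.03 m/s and horizontal distance between cas_red and seat_red below 0.006 m and z of cas_red in the frame of seat_red between -0.003 and 0.0022 m and horizontal distance between cas_blue and seat_blue below 0.006 m and z of cas_blue in the frame of seat_blue between -0.003 and 0.0022 m and horizontal distance between cas_green and seat_green below 0.006 m and z of cas_green in the frame of seat_green between -0.003 and 0.0022 m), for 0.2 s.
4. the clamp lever is opened again (value of joint lever above 0.45 rad), for 0.1 s.
At the end, for the whole second after the job is handed in: Carriage within 6 mm of the blue mark, clamp lever home (under 0.09 rad), every cassette present in the seat of its colour (within 6 mm), its underside less than 2.2 mm above the fully pressed position, level within 0.05 rad and at rest (value of joint carriage between 0.079 and 0.091 m and value of joint lever below 0.09 rad and horizontal distance between cas_yellow and seat_yellow below 0.006 m and z of cas_yellow in the frame of seat_yellow between -0.003 and 0.0022 m and angle between each of cas_yellow, cas_red, cas_blue, cas_green's own z axis and vertical below 0.05 rad and linear speed of each of cas_yellow, cas_red, cas_blue, cas_green below 0.03 m/s and horizontal distance between cas_red and seat_red below 0.006 m and z of cas_red in the frame of seat_red between -0.003 and 0.0022 m and horizontal distance between cas_blue and seat_blue below 0.006 m and z of cas_blue in the frame of seat_blue between -0.003 and 0.0022 m and horizontal distance between cas_green and seat_green below 0.006 m and z of cas_green in the frame of seat_green between -0.003 and 0.0022 m); the robot touches nothing.
It fails at once if a bystander (beaker, vial, dish) is moved more than 30 mm or tipped over (distance of any of beaker, vial_red, vial_silver, dish from where it was at the start of the episode above 0.03 m or angle between any of beaker, vial_red, vial_silver, dish's own z axis and vertical above 0.5 rad).
Of cas_yellow, cas_red, cas_blue, cas_green only 2 to 4 are there at a start; the rules pass over those that are not, and their reading is None.
At some moment in a run one of cas_yellow, cas_red, cas_blue, cas_green may be knocked a few centimetres aside while the robot is not near it.
Once in a run the grip may slacken for a moment while it holds something.
It also fails if it takes over 210 s, if anything falls off the work surface, if the arm or the gripper's body presses on something with over 40 N, if the wrist force passes 120 N, or if a joint passes its speed limit or range.

## Working session

There is one attempt and no reset: what is moved stays moved. The work goes in short steps, Python scripts to look and compute and a tool call to move; the robot and the scene stay as the last step left them, time stands still between calls to the robot, and variables do not carry over. Pictures are saved under pics/ and viewed, and the job is handed in when it is done.

Besides the shell and the picture viewer there is one more tool, called as name(argument=value, ...), one argument or row to a line, values as JSON. servo_tool: Moves the arm, as the interface text tells. Its arguments: {"type":"object","properties":{"commands":{"type":"array","items":{"type":"array","items":{"type":"array","items":{"type":"number"}}}},"grip_force":{"type":"number"}},"required":["commands"]}

```bash
ls; mkdir -p pics; python3 - <<'E'
from station import r
import cv2
s=r.get_state();print(s)
for n in("scene","top"):
    d=r.snapshot(n);cv2.imwrite(f"pics/{n}0.png",d["color"][:,:,::-1]);print(n,d["camera_matrix"],d["k1"],d["world_to_cam"])
d=r.snapshot("wrist");print(d["T_tool_cam"],d["camera_matrix"],d["k1"]);cv2.imwrite("pics/wrist0.png",d["color"][:,:,::-1])
E
```

```text
pics
{'time': 0.0, 'qpos': array([ 1.18671462e+00,  2.63536599e-01, -4.89180021e-02,  1.25943656e+00,
        3.86194433e-05,  1.41549966e+00]), 'joint_velocities': array([-0.00172671, -0.00049145, -0.00091129, -0.00044688,  0.00040774,
        0.0001738 ]), 'joint_efforts': array([-2.00362683e-04, -6.37626314e+01,  3.84579134e+01,  1.34811178e-02,
       -1.76359376e-04, -8.88977723e-06]), 'tool_pos': array([0.11895391, 0.51106021, 0.23082497]), 'tcp_rot': array([ 0.5534602 , -0.4398395 ,  0.55414715,  0.43948147]), 'contact_force': array([ 0.91508815, -0.37395617, -0.89704984]), 'torque': array([-0.0246064 ,  0.03277523,  0.01081553]), 'width': 0.9978290308747054}
scene [[426.05447716   0.         317.10632677]
 [  0.         426.05447716 198.5244294 ]
 [  0.           0.           1.        ]] -0.09576356978593008 [[ 0.65757279  0.75331508  0.01069639 -0.34180857]
 [ 0.55304826 -0.47302037 -0.68584937 -0.25227544]
 [-0.51160106  0.4569115  -0.72766492  1.48053222]
 [ 0.          0.          0.          1.        ]]
top [[459.89467791   0.         326.04019028]
 [  0.         459.89467791 204.7482503 ]
 [  0.           0.           1.        ]] 0.02619020715148948 [[ 0.06767234 -0.99770598  0.00179747 -0.02924683]
 [-0.97647352 -0.06660169 -0.20509433  0.55389873]
 [ 0.20474355  0.01212403 -0.97874056  1.22585736]
 [ 0.          0.          0.          1.        ]]
[[ 4.11787115e-04 -2.92075118e-01  9.56395293e-01 -1.43545807e-01]
 [ 7.71342010e-04 -9.56394996e-01 -2.92075360e-01  7.40886902e-02]
 [ 9.99999618e-01  8.57980737e-04 -1.68541328e-04  2.44510629e-04]
 [ 0.00000000e+00  0.00000000e+00  0.00000000e+00  1.00000000e+00]] [[340.56814751   0.         321.98714893]
 [  0.         340.56814751 199.68192498]
 [  0.           0.           1.        ]] 0.025425341228514087
```

View pics/top0.png

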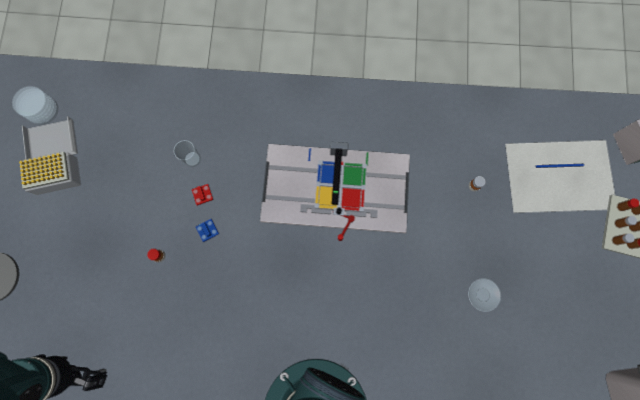

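View pics/scene0.png

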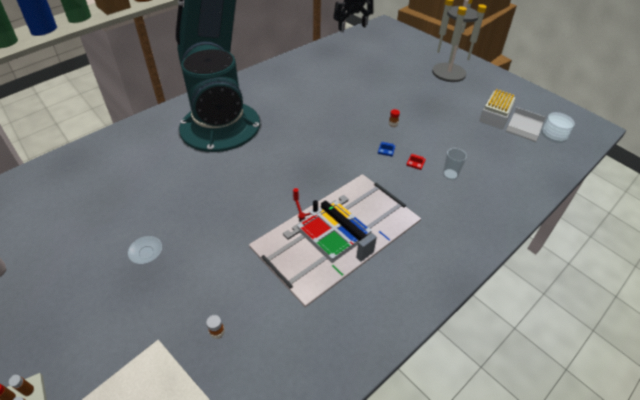

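View pics/wrist0.png

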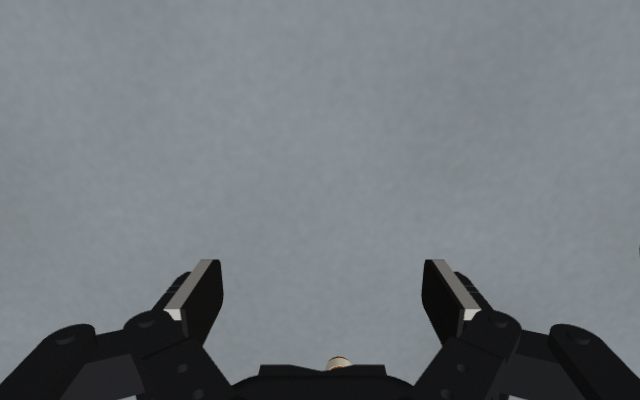

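The top view shows the reader at about (337,188), the lever post at (341,237), the red cassette at (203,194) and the blue one at (207,230). The beaker is at (187,152), the vials at (155,255) and (478,184), and the dish at (484,295). Next I'll enlarge the crops.

```bash
cat > h.py <<'E'
import numpy as np, cv2
from station import r
from scipy.spatial.transform import Rotation as R
def rot(q): return R.from_quat(np.r_[q[1:],q[0]])
def cam(d,st=None):
    if "world_to_cam" in d: T=np.linalg.inv(d["world_to_cam"])
    else:
        T0=np.eye(4);T0[:3,:3]=rot(st["tcp_rot"]).as_matrix();T0[:3,3]=st["tool_pos"];T=T0@d["T_tool_cam"]
    return T
def px(d,uv,z,st=None):
    T=cam(d,st);K=d["camera_matrix"];out=[]
    for u,v in np.atleast_2d(uv):
        p=cv2.undistortPoints(np.array([[[u,v]]],float),K,np.array([d["k1"],0,0,0,0.]))[0,0]
        D=T[:3,:3]@[p[0],p[1],1];o=T[:3,3];out.append((o+D*(z-o[2])/D[2])[:2])
    return np.array(out)
def proj(d,P,st=None):
    T=np.linalg.inv(cam(d,st));P=np.atleast_2d(P)
    return cv2.projectPoints(P.astype(float),cv2.Rodrigues(T[:3,:3])[0],T[:3,3],d["camera_matrix"],np.array([d["k1"],0,0,0,0.]))[0][:,0]
def save(d,name,box=None,s=1):
    im=d["color"][:,:,::-1]
    if box: u0,v0,u1,v1=box; im=im[v0:v1,u0:u1]
    if s!=1: im=cv2.resize(im,None,fx=s,fy=s,interpolation=cv2.INTER_CUBIC)
    cv2.imwrite(f"pics/{name}.png",im)
def snap(n):
    st=r.get_state();return r.snapshot(n),st
E
python3 - <<'E'
from h import *
d,_=snap("top");save(d,"t1",(250,130,420,245),4.5);save(d,"t2",(140,130,240,270),4)
print(px(d,[[203,194],[207,230]],.03)); print(px(d,[[267,144],[410,153],[407,232],[261,222]],.012)); print(px(d,[[187,152],[155,255],[478,184],[484,295]],.04))
E
```

```text
[[0.56773243 0.36177735]
 [0.4651659  0.33786524]]
[[ 0.73611163  0.19640304]
 [ 0.73708153 -0.22826841]
 [ 0.50054549 -0.2269534 ]
 [ 0.50101514  0.19155507]]
[[ 0.68626801  0.41993305]
 [ 0.38515876  0.46891975]
 [ 0.64798986 -0.41930549]
 [ 0.33818676 -0.43511638]]
```

View pics/t1.png

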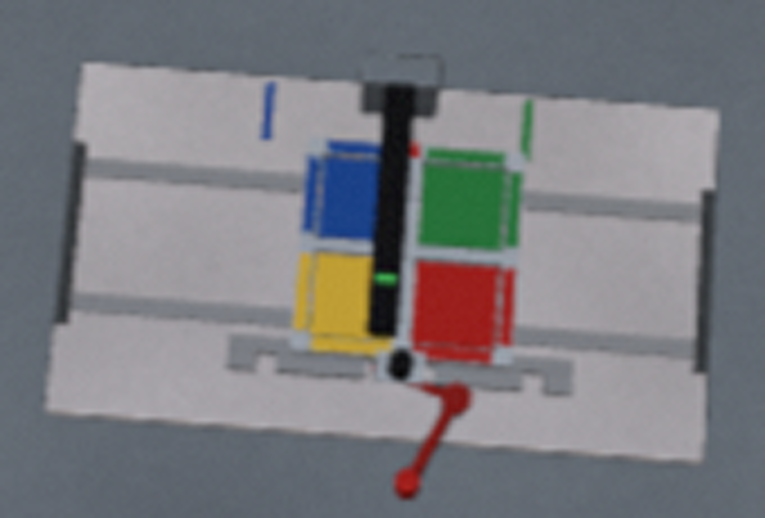

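View pics/t2.png

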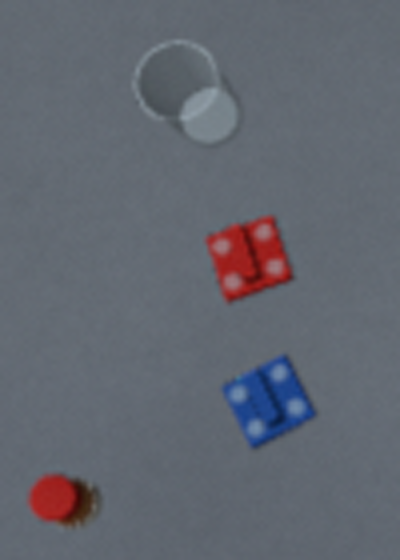

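The crop shows the lever pivot at crop (457,398), its post at (407,484), the handle top at (400,365), and the blue mark on the +y (left) side. Yellow and blue seats are on the +y side, green and red on the -y side. Only red and blue cassettes are present.

```bash
python3 - <<'E'
from h import *
d,_=snap("top")
c=lambda P:np.array(P)/4.5+[250-.5+.5/4.5,130-.5+.5/4.5]
C=px(d,c([[82,63],[718,107],[703,460],[46,410]]),.012);print(C,C.mean(0))
print("yaw",np.degrees([np.arctan2(*( (C[0]-C[1])*[-1,1])),np.arctan2(*((C[3]-C[2])*[-1,1])),np.arctan2(*(C[0]-C[3])[::-1]),np.arctan2(*(C[1]-C[2])[::-1])]))
print("post",px(d,c([[405,482]]),.068),"pivot",px(d,c([[457,398]]),.034),"handle",px(d,c([[400,363]]),.072),"marks",px(d,c([[268,110],[527,130]]),.012))
D=d["depth"];T=cam(d)
def z(u,v):
    p=cv2.undistortPoints(np.array([[[u,v]]],float),d["camera_matrix"],np.array([d["k1"],0,0,0,0.]))[0,0]
    return (T@np.r_[p*D[v,u],D[v,u],1])[:3]
for n,P in dict(post=[405,482],piv=[457,398],hand=[400,363],bar=[390,200],red=[460,310],rack=[460,380],base=[150,200]).items():
    u,v=np.round(c([P])[0]).astype(int);print(n,z(u,v))
E
```

```text
[[ 0.7374908   0.19404894]
 [ 0.7357131  -0.22585014]
 [ 0.50079785 -0.22362018]
 [ 0.50448793  0.19524892]] [ 0.61962242 -0.01504312]
yaw [-0.24256834 -0.5047412  -0.29507458 -0.543871  ]
post [[ 0.46603417 -0.03467383]] pivot [[ 0.52601403 -0.06472869]] handle [[ 0.53838533 -0.02702504]] marks [[ 0.71359247  0.06914324]
 [ 0.71148774 -0.10143058]]
post [ 0.46490987 -0.03570682  0.07112521]
piv [ 0.52524808 -0.06403225  0.03887718]
hand [ 0.53859779 -0.02556886  0.07436726]
bar [ 0.64042854 -0.01360684  0.07447605]
red [ 0.58382089 -0.0637537   0.03548641]
rack [ 0.53927825 -0.06677684  0.0263861 ]
base [0.64658285 0.14071738 0.01496943]
```

```bash
cat >> h.py <<'E'
def go(pos,zdir=None,st=None):
    """delta to target tool-down pose: turn about tool x, and shift in tool axes AFTER the turn (cm)"""
    st=st or r.get_state();M=rot(st["tcp_rot"]).as_matrix()
    if zdir is None: x=np.array([0,0,-1.]);z=M[:,2]-x*(M[:,2]@x);z/=np.linalg.norm(z)
    else: z=np.array([zdir[0],zdir[1],0.]);z/=np.linalg.norm(z);x=np.array([0,0,-1.])
    N=np.c_[x,np.cross(z,x),z]
    print("pos",st["tool_pos"].round(4),"t",round(st["time"],2),"F",st["contact_force"].round(1),"w",round(st["width"],3),"q",st["qpos"].round(2))
    print("turn rotvec(tool)",R.from_matrix(M.T@N).as_rotvec().round(4),"shift cm (new axes)",(N.T@(np.array(pos)-st["tool_pos"])*100).round(2))
E
python3 - <<'E'
from h import *
print(rot(r.get_state()["tcp_rot"]).as_matrix().round(3))
go([.47,-.04,.23],[0.007,1]);go([.47,-.04,.23],[-0.007,-1])
E
```

```text
[[-0.    -0.974  0.227]
 [-0.     0.227  0.974]
 [-1.     0.    -0.   ]]
pos [0.119  0.5112 0.2311] t 0.25 F [-0.7 -0.1 -0.1] w 0.997 q [ 1.19  0.26 -0.05  1.26  0.    1.42]
turn rotvec(tool) [-2.218e-01 -4.000e-04 -1.000e-04] shift cm (new axes) [  0.11 -35.48 -54.88]
pos [0.119  0.5112 0.2311] t 0.25 F [-0.7 -0.1 -0.1] w 0.997 q [ 1.19  0.26 -0.05  1.26  0.    1.42]
turn rotvec(tool) [ 2.9198e+00 -2.0000e-04  6.0000e-04] shift cm (new axes) [ 0.11 35.48 54.88]
```

servo_tool(
  commands=[
    [[35, 0, 0, 0, -0.11, 0, 0], [35, 0, 0, 0, -0.112, 0, 0], [35, 0, -2, -3, 0, 0, 0], [35, 0, -2, -3, 0, 0, 0], [35, 0, -2, -3, 0, 0, 0], [35, 0, -2, -3, 0, 0, 0], [35, 0, -2, -3, 0, 0, 0], [35, 0, -2, -3, 0, 0, 0]],
  ],
)

```text
time: 1.25
tool_pos: [0.2383, 0.3295, 0.2313]
tcp_rot: [0.502, -0.498, 0.502, 0.498]
contact_force: [0.3, -0.3, 0.0]
width: 0.349
```

servo_tool(
  commands=[
    [[35, 0, -2, -3, 0, 0, 0], [35, 0, -2, -3, 0, 0, 0], [35, 0, -2, -3, 0, 0, 0], [35, 0, -2, -3, 0, 0, 0], [35, 0, -2, -3, 0, 0, 0], [35, 0, -2, -3, 0, 0, 0], [35, 0, -2, -3, 0, 0, 0], [35, 0, -2, -3, 0, 0, 0]],
  ],
)

```text
time: 2.25
tool_pos: [0.3967, 0.0883, 0.2313]
tcp_rot: [0.502, -0.498, 0.502, 0.498]
contact_force: [0.0, 1.4, -0.4]
width: 0.354
```

servo_tool(
  commands=[
    [[35, 0, -2, -3.5, 0, 0, 0], [35, 0, -2, -3.5, 0, 0, 0], [35, 0, -2, -3, 0, 0, 0], [35, 0, -1, -3, 0, 0, 0], [35, 0, 0, 0, 0, 0, 0]],
  ],
)

```text
time: 2.88
tool_pos: [0.4658, -0.0426, 0.2309]
tcp_rot: [0.502, -0.498, 0.502, 0.498]
contact_force: [0.0, 0.3, -0.2]
width: 0.349
```

```bash
python3 - <<'E'
from h import *
d,st=snap("wrist");save(d,"w1",None,1.25);go([.466,-.035,.1],[0.007,1])
E
```

```text
pos [ 0.4653 -0.0416  0.231 ] t 2.92 F [ 0.7 -0.1  0.2] w 0.353 q [-0.26  0.16 -0.18  1.23  0.   -0.26]
turn rotvec(tool) [-0.0013  0.0003 -0.0006] shift cm (new axes) [13.1  -0.06  0.66]
```

View pics/w1.png

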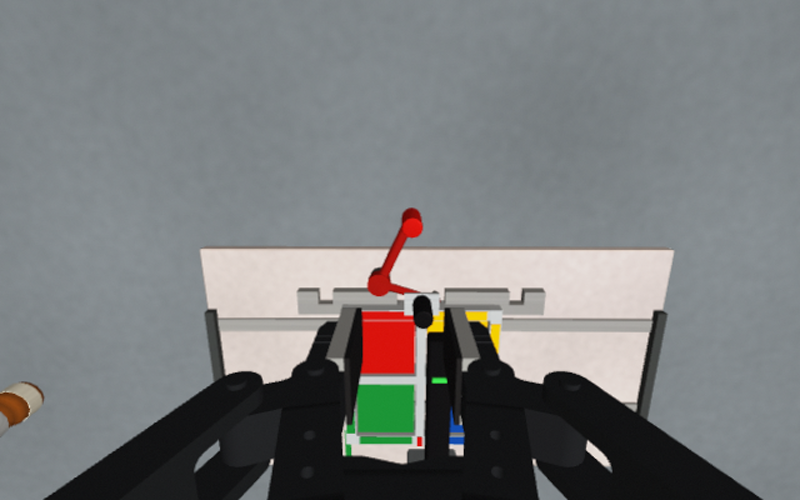

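The wrist view shows the post top at (411,227)/1.25, the pivot at (378,282)/1.25 and the handle top at about (422,318)/1.25.

```bash
python3 - <<'E'
from h import *
d,st=snap("wrist");save(d,"w2",(220,150,460,350),3.3)
s=1.25
print("post",px(d,[[411.5/s,227/s]],.068,st),"pivot",px(d,[[378/s,281/s]],.036,st),"handle",px(d,[[422/s,319/s]],.072,st))
print("base corners",px(d,[[201/s,248/s],[673/s,249/s]],.012,st))
E
```

```text
post [[ 0.46731907 -0.03476831]] pivot [[ 0.52227904 -0.06269016]] handle [[ 0.54035017 -0.02674925]]
base corners [[ 0.49901876 -0.21991561]
 [ 0.50306385  0.19662696]]
```

View pics/w2.png

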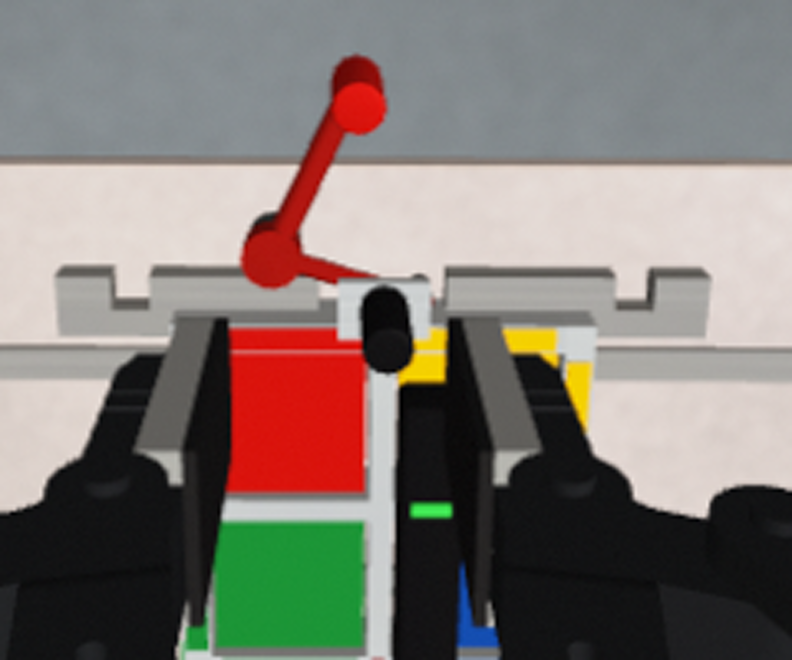

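servo_tool(
  commands=[
    [[35, 2, -0.2, 0.7, 0, 0, 0], [35, 3, 0, 0, 0, 0, 0], [35, 3, 0, 0, 0, 0, 0], [35, 3, 0, 0, 0, 0, 0], [35, 3, 0, 0, 0, 0, 0], [35, 3, 0, 0, 0, 0, 0], [35, 1.9, 0, 0, 0, 0, 0], [25, 0, 0, 0, 0, 0, 0]],
  ],
)

```text
time: 3.98
tool_pos: [0.4663, -0.0331, 0.0416]
tcp_rot: [0.501, -0.498, 0.502, 0.499]
contact_force: [0.4, 0.4, 0.4]
width: 0.248
```

```bash
python3 - <<'E'
from h import *
d,st=snap("wrist");save(d,"w3",None,1.25);go([.467,-.035,.042],[0.007,1])
E
```

```text
pos [ 0.467  -0.0334  0.0425] t 4.03 F [ 1.4 -0.3  0. ] w 0.249 q [-0.25  0.31 -0.54  0.72 -0.   -0.24]
turn rotvec(tool) [ 0.0011  0.0002 -0.0007] shift cm (new axes) [ 0.05 -0.   -0.16]
```

View pics/w3.png

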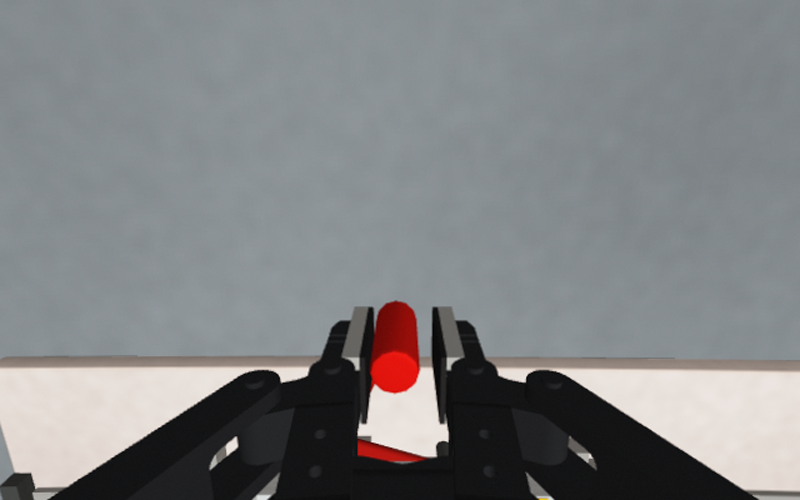

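servo_tool(
  commands=[
    [[25, 0, 0.2, -0.8, 0, 0, 0], [25, 0, 0.2, -0.8, 0, 0, 0], [25, 0, 0.1, -0.8, 0, 0, 0], [25, 0, 0, -0.8, 0, 0, 0], [25, 0, -0.1, -0.8, 0, 0, 0], [25, 0, -0.2, -0.8, 0, 0, 0], [25, 0, -0.2, -0.8, 0, 0, 0], [25, 0, 0, -0.4, 0, 0, 0]],
  ],
)

```text
time: 5.03
tool_pos: [0.4678, -0.0946, 0.0424]
tcp_rot: [0.502, -0.498, 0.501, 0.498]
contact_force: [3.4, 12.9, 0.4]
width: 0.251
```

```bash
python3 - <<'E'
from h import *
d,st=snap("wrist");save(d,"w4",(220,200,460,400),3.3);go([.467,-.09,.042],[0.007,1])
E
```

```text
pos [ 0.4678 -0.0943  0.0423] t 5.08 F [ 3.5  5.  -0.9] w 0.247 q [-0.37  0.33 -0.52  0.72  0.   -0.36]
turn rotvec(tool) [0.0002 0.0015 0.0015] shift cm (new axes) [0.03 0.08 0.43]
```

View pics/w4.png

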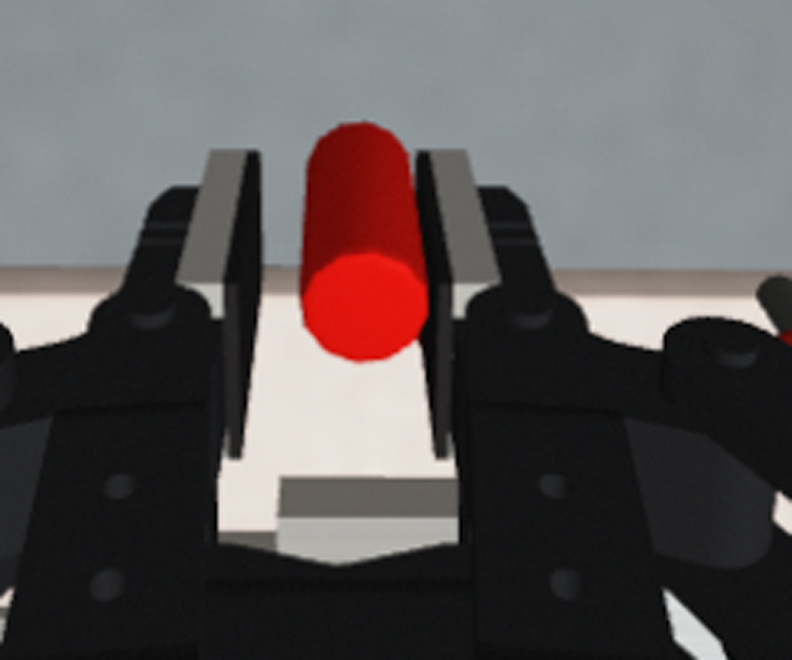

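servo_tool(
  commands=[
    [[35, 0, 0, 0.3, 0, 0, 0], [40, -3, 0, 0, 0, 0, 0], [40, -3, 0, 0, 0, 0, 0], [40, 0, -2, 2, 0, 0, 0], [40, 0, -2, 2, 0, 0, 0], [40, 0, -2.6, 2.4, 0, 0, 0], [40, 0, 0, 0, 0, 0, 0]],
  ],
)

```text
time: 5.95
tool_pos: [0.5347, -0.0264, 0.1022]
tcp_rot: [0.501, -0.499, 0.501, 0.499]
contact_force: [-0.1, -0.5, 0.1]
width: 0.399
```

```bash
python3 - <<'E'
from h import *
d,st=snap("wrist");save(d,"w5",None,1.25);go([.534,-.0267,.046],[0.008,1])
dd,_=snap("scene");save(dd,"s1",(230,150,440,310),3.7)
E
```

```text
pos [ 0.5337 -0.027   0.1021] t 6.0 F [ 0.3  0.9 -1.1] w 0.401 q [-0.2   0.35 -0.28  0.94 -0.   -0.2 ]
turn rotvec(tool) [ 0.0027 -0.0005 -0.0002] shift cm (new axes) [ 5.61 -0.03  0.03]
```

View pics/w5.png

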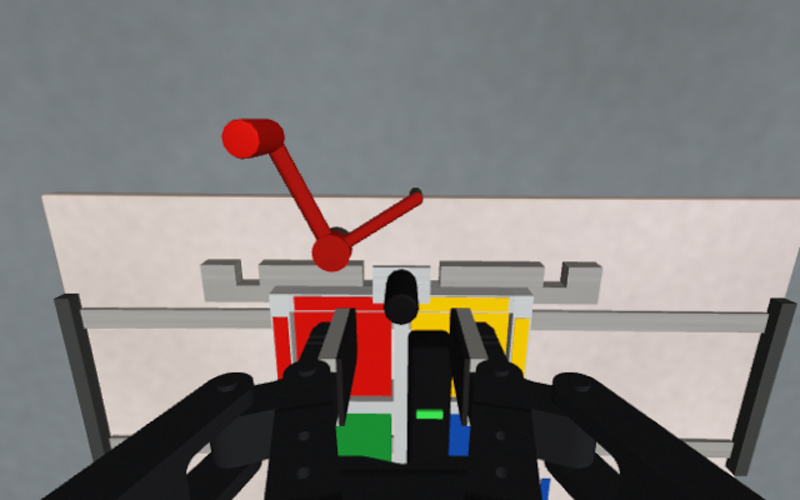

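View pics/s1.png

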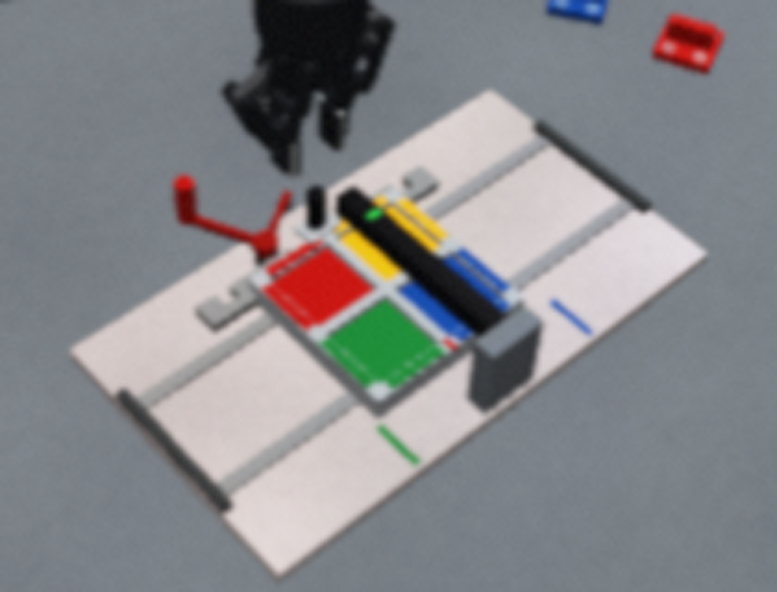

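servo_tool(
  commands=[
    [[40, 2, 0, 0, 0, 0, 0], [40, 2, 0, 0, 0, 0, 0], [40, 1.6, 0, 0, 0, 0, 0], [0, 0, 0, 0, 0, 0, 0], [0, 0, 0, 0, 0, 0, 0], [0, 0, 0, 0, 0, 0, 0]],
  ],
  grip_force=30,
)

```text
time: 6.8
tool_pos: [0.5322, -0.0277, 0.046]
tcp_rot: [0.501, -0.498, 0.502, 0.499]
contact_force: [-4.7, -2.4, -14.3]
width: 0.175
```

```bash
python3 - <<'E'
from h import *
d,st=snap("wrist");save(d,"w6",None,1.25);go([.534,-.1,.046],[0.008,1])
E
```

```text
pos [ 0.5323 -0.0276  0.046 ] t 6.85 F [ -5.3  -2.3 -14.8] w 0.176 q [-0.2   0.4  -0.37  0.79 -0.   -0.2 ]
turn rotvec(tool) [ 0.0009 -0.0002 -0.0022] shift cm (new axes) [-0.   -0.23 -7.23]
```

View pics/w6.png

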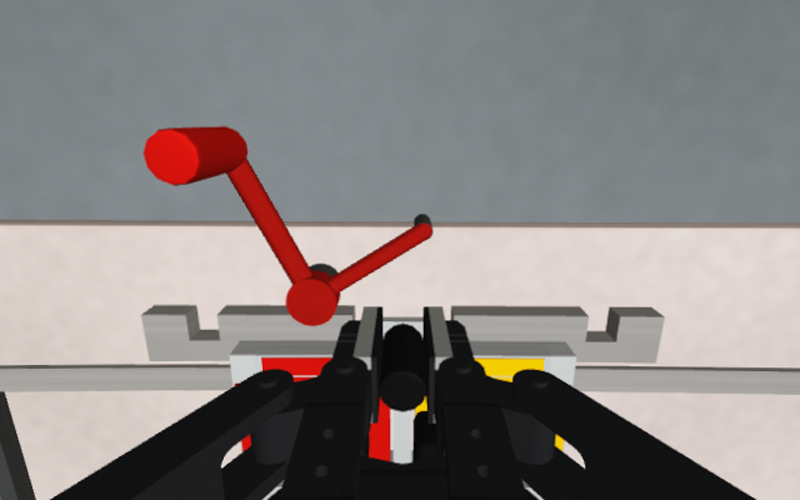

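servo_tool(
  commands=[
    [[0, -0.1, 0, -0.7, 0, 0, 0], [0, 0, 0, -1, 0, 0, 0], [0, 0, 0, -1, 0, 0, 0], [0, 0, 0, -1, 0, 0, 0], [0, 0, 0, -1, 0, 0, 0], [0, 0, 0, -1, 0, 0, 0], [0, 0, 0, -1, 0, 0, 0], [0, 0, 0, -0.5, 0, 0, 0]],
  ],
)

```text
time: 7.85
tool_pos: [0.5314, -0.0994, 0.0461]
tcp_rot: [0.501, -0.497, 0.502, 0.499]
contact_force: [-3.1, 3.1, -26.4]
width: 0.173
```

servo_tool(
  commands=[
    [[0, 0, 0, -0.3, 0, 0, 0], [0, 0, 0, 0, 0, 0, 0], [0, 0, 0, 0, 0, 0, 0]],
  ],
)

```text
time: 8.22
tool_pos: [0.5314, -0.1024, 0.0461]
tcp_rot: [0.501, -0.497, 0.502, 0.499]
contact_force: [-3.4, -2.0, -28.6]
width: 0.176
```

servo_tool(
  commands=[
    [[0, 0, 0, -0.3, 0, 0, 0], [0, 0, 0, 0, 0, 0, 0], [0, 0, 0, 0, 0, 0, 0]],
  ],
)

```text
time: 8.6
tool_pos: [0.5314, -0.1052, 0.0461]
tcp_rot: [0.501, -0.497, 0.502, 0.499]
contact_force: [-3.3, -1.6, -26.1]
width: 0.174
```

servo_tool(
  commands=[
    [[0, 0, 0, -0.3, 0, 0, 0], [0, 0, 0, 0, 0, 0, 0], [0, 0, 0, 0, 0, 0, 0]],
  ],
)

```text
time: 8.98
tool_pos: [0.5313, -0.1082, 0.0461]
tcp_rot: [0.501, -0.497, 0.502, 0.499]
contact_force: [-3.2, 0.0, -27.5]
width: 0.178
```

servo_tool(
  commands=[
    [[0, 0.2, -0.2, 0, 0, 0, 0], [0, 0, 0, -0.2, 0, 0, 0], [0, 0, 0, 0, 0, 0, 0], [0, 0, 0, 0, 0, 0, 0]],
  ],
)

```text
time: 9.48
tool_pos: [0.5314, -0.109, 0.0458]
tcp_rot: [0.501, -0.497, 0.502, 0.5]
contact_force: [-24.6, 9.7, 16.0]
width: 0.173
```

servo_tool(
  commands=[
    [[0, 0, 0, -0.2, 0, 0, 0], [0, 0, 0, 0, 0, 0, 0], [0, 0, 0, 0, 0, 0, 0]],
  ],
)

```text
time: 9.85
tool_pos: [0.5314, -0.1091, 0.0458]
tcp_rot: [0.502, -0.496, 0.501, 0.502]
contact_force: [-23.3, 23.6, 19.1]
width: 0.172
```

servo_tool(
  commands=[
    [[0, 0, 0, -0.2, 0, 0, 0], [0, 0, 0, 0, 0, 0, 0], [0, 0, 0, 0, 0, 0, 0]],
  ],
)

```text
time: 10.22
tool_pos: [0.5315, -0.1093, 0.0457]
tcp_rot: [0.502, -0.496, 0.499, 0.503]
contact_force: [-20.9, 37.1, 20.2]
width: 0.169
```

servo_tool(
  commands=[
    [[0, -0.1, 0.2, 0.5, 0, 0, 0], [0, 0, 0, 0.5, 0, 0, 0], [0, 0, 0, 0.4, 0, 0, 0], [0, 0, 0, 0, 0, 0, 0], [0, 0, 0, 0, 0, 0, 0]],
  ],
)

```text
time: 10.85
tool_pos: [0.5315, -0.1, 0.046]
tcp_rot: [0.501, -0.498, 0.502, 0.499]
contact_force: [-7.2, 2.8, -12.6]
width: 0.171
```

servo_tool(
  commands=[
    [[0, 0, 0, 0.1, 0, 0, 0], [0, 0, 0, 0, 0, 0, 0], [12, 0, 0, 0, 0, 0, 0], [30, 0, 0, 0, 0, 0, 0], [40, 0, 0, 0, 0, 0, 0], [40, -3, 0, 0, 0, 0, 0], [40, -3, 0, 0, 0, 0, 0], [40, 0, 0, 0, 0, 0, 0]],
  ],
)

```text
time: 11.85
tool_pos: [0.5349, -0.1001, 0.1089]
tcp_rot: [0.503, -0.5, 0.501, 0.497]
contact_force: [0.0, -0.4, -0.5]
width: 0.397
```

```bash
python3 - <<'E'
from h import *
d,st=snap("wrist");save(d,"w7",None,1.25);go([.467,-.0913,.046],[0.008,1])
dd,_=snap("scene");save(dd,"s2",(230,150,440,310),3.7)
dd,_=snap("top");save(dd,"t3",(250,130,420,245),4.5)
E
```

```text
pos [ 0.5341 -0.0999  0.1075] t 11.9 F [ 0.5  0.3 -1. ] w 0.401 q [-0.33  0.36 -0.26  0.95  0.   -0.33]
turn rotvec(tool) [ 0.0012 -0.0009  0.0033] shift cm (new axes) [6.15 6.71 0.8 ]
```

View pics/w7.png

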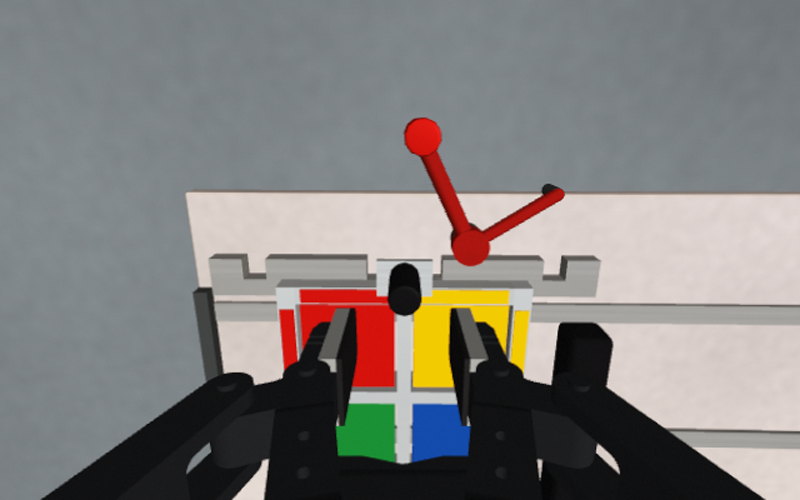

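View pics/s2.png

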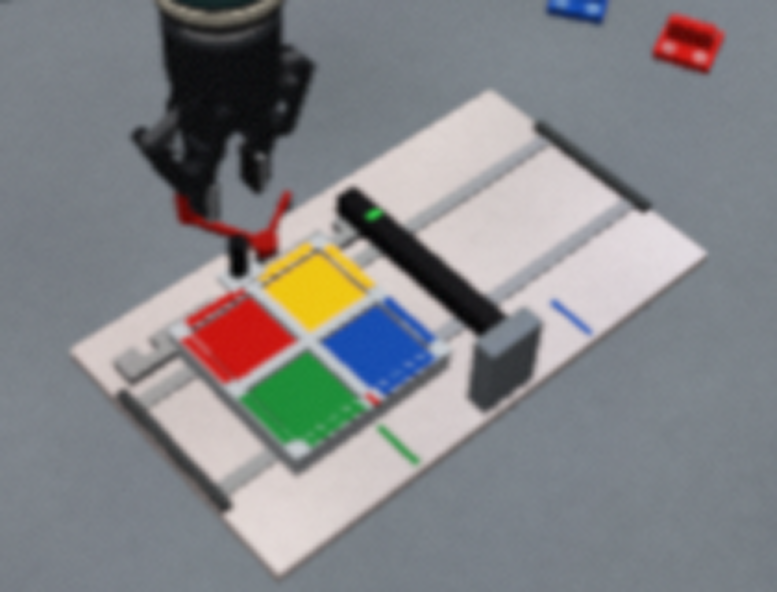

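View pics/t3.png

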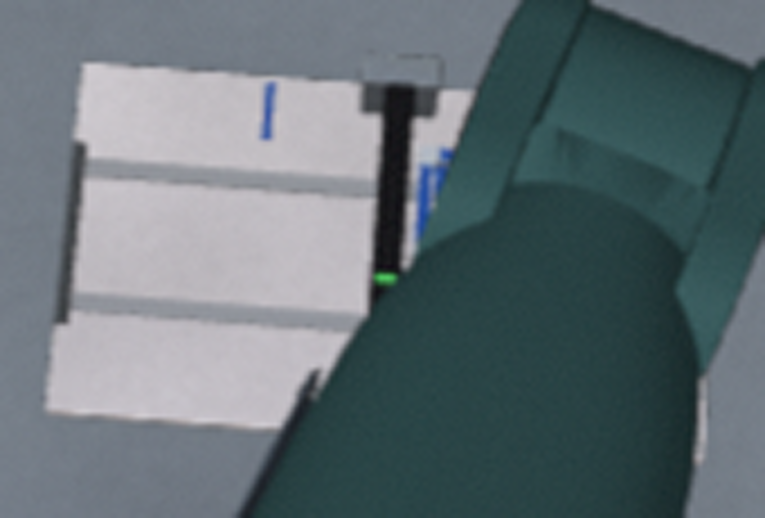

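```bash
python3 - <<'E'
from h import *
d,st=snap("wrist")
s=1.25
print("post",px(d,[[423/s,137/s]],.068,st),"handle",px(d,[[404.5/s,301/s]],.072,st))
E
```

```text
post [[ 0.46595338 -0.09053008]] handle [[ 0.5375169  -0.09849769]]
```

servo_tool(
  commands=[
    [[40, 0, 2, 0.2, 0, 0, 0], [40, 0, 2, 0.2, 0, 0, 0], [40, 0, 2.6, 0.4, 0, 0, 0], [40, 2, 0, 0, 0, 0, 0], [40, 2, 0, 0, 0, 0, 0], [40, 2, 0, 0, 0, 0, 0], [28, 0.4, 0, 0, 0, 0, 0], [25, 0, 0, 0, 0, 0, 0]],
  ],
)

```text
time: 13.05
tool_pos: [0.4669, -0.091, 0.0423]
tcp_rot: [0.502, -0.498, 0.502, 0.498]
contact_force: [-0.2, 1.0, 0.5]
width: 0.248
```

```bash
python3 - <<'E'
from h import *
d,st=snap("wrist");save(d,"w8",None,1.25);go([.467,-.0913,.042],[0.008,1])
E
```

```text
pos [ 0.4672 -0.0911  0.0426] t 13.1 F [ 0.   0.3 -0.7] w 0.251 q [-0.36  0.33 -0.52  0.72  0.   -0.36]
turn rotvec(tool) [ 0.0012 -0.0001  0.0002] shift cm (new axes) [ 0.06  0.02 -0.02]
```

View pics/w8.png

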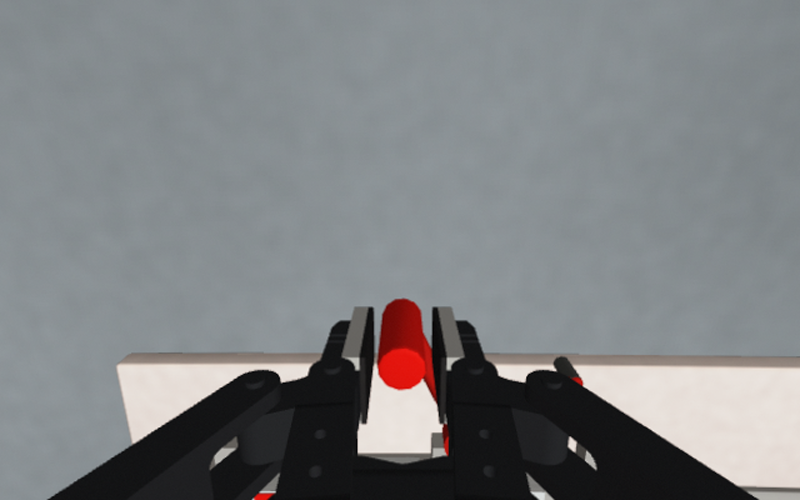

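servo_tool(
  commands=[
    [[25, 0, 0.2, 0.8, 0, 0, 0], [25, 0, 0.2, 0.8, 0, 0, 0], [25, 0, 0.1, 0.8, 0, 0, 0], [25, 0, 0, 0.8, 0, 0, 0], [25, 0, -0.1, 0.8, 0, 0, 0], [25, 0, -0.2, 0.8, 0, 0, 0], [25, 0, -0.2, 0.7, 0, 0, 0], [25, 0, 0, 0, 0, 0, 0]],
  ],
)

```text
time: 14.1
tool_pos: [0.4678, -0.0355, 0.0423]
tcp_rot: [0.502, -0.499, 0.501, 0.498]
contact_force: [-0.3, -0.2, 0.6]
width: 0.249
```

servo_tool(
  commands=[
    [[25, 0, 0, 0.4, 0, 0, 0], [25, 0, 0, 0, 0, 0, 0], [25, 0, 0, 0, 0, 0, 0]],
  ],
)

```text
time: 14.48
tool_pos: [0.4674, -0.0321, 0.0423]
tcp_rot: [0.502, -0.498, 0.502, 0.498]
contact_force: [1.8, -1.9, 0.6]
width: 0.252
```

servo_tool(
  commands=[
    [[25, 0, 0, 0.3, 0, 0, 0], [25, 0, 0, 0, 0, 0, 0], [25, 0, 0, 0, 0, 0, 0]],
  ],
)

```text
time: 14.85
tool_pos: [0.4676, -0.0315, 0.0424]
tcp_rot: [0.501, -0.499, 0.504, 0.497]
contact_force: [-0.9, -21.5, -2.5]
width: 0.257
```

servo_tool(
  commands=[
    [[25, 0, 0, 0.3, 0, 0, 0], [25, 0, 0, 0, 0, 0, 0], [25, 0, 0, 0, 0, 0, 0]],
  ],
)

```text
time: 15.22
tool_pos: [0.4677, -0.0309, 0.0424]
tcp_rot: [0.5, -0.5, 0.505, 0.495]
contact_force: [-1.2, -41.9, -6.1]
width: 0.255
```

servo_tool(
  commands=[
    [[25, 0, 0, -0.85, 0, 0, 0], [35, -3, 0, 0, 0, 0, 0], [35, -4, 0, 0, 0, 0, 0], [35, -4, 0, 0, 0, 0, 0], [35, -4, 0, 0, 0, 0, 0], [35, -3, 0, 0, 0, 0, 0], [35, 0, 0, 0, 0, 0, 0]],
  ],
)

```text
time: 16.1
tool_pos: [0.468, -0.0346, 0.2239]
tcp_rot: [0.502, -0.499, 0.501, 0.498]
contact_force: [-0.8, 0.0, -0.7]
width: 0.352
```

```bash
python3 - <<'E'
from h import *
d,st=snap("wrist");save(d,"w9",None,1.25);go([.48,.34,.2],[0.008,1])
E
```

```text
pos [ 0.4675 -0.0345  0.2225] t 16.15 F [-0.1  0.3  0. ] w 0.349 q [-0.25  0.17 -0.2   1.2   0.   -0.24]
turn rotvec(tool) [0.0012 0.0002 0.0009] shift cm (new axes) [ 2.25 -0.95 37.46]
```

View pics/w9.png

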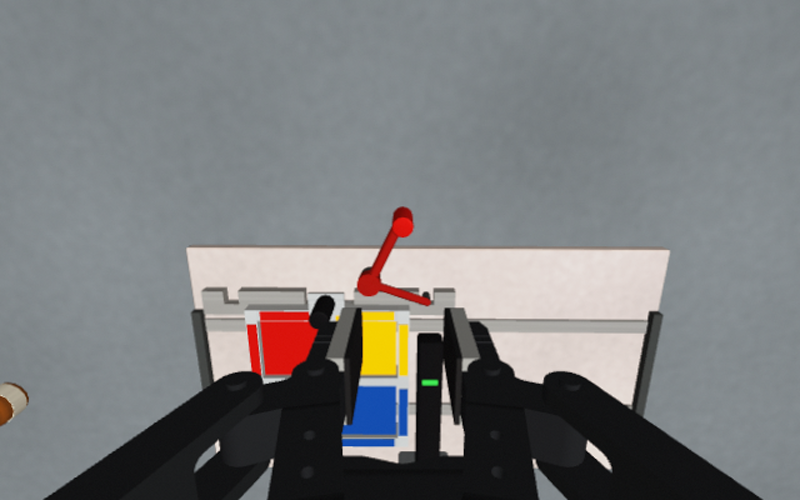

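```bash
python3 - <<'E'
from h import *
d,st=snap("wrist");s=1.25
print("post",px(d,[[402.5/s,226.5/s]],.068,st))
E
```

```text
post [[ 0.46718825 -0.03433231]]
```

servo_tool(
  commands=[
    [[60, 0, 0, 3, 0, 0, 0], [60, 0, 0, 4, 0, 0, 0], [60, 0, 0, 4, 0, 0, 0], [60, 0, 0, 4, 0, 0, 0], [60, 0, 0, 4, 0, 0, 0], [60, 0, 0, 4, 0, 0, 0], [60, 0, 0, 4, 0, 0, 0], [60, 0, 0, 4, 0, 0, 0]],
  ],
)

```text
time: 17.2
tool_pos: [0.4687, 0.2766, 0.2209]
tcp_rot: [0.501, -0.498, 0.502, 0.499]
contact_force: [0.1, -0.5, 0.3]
width: 0.598
```

servo_tool(
  commands=[
    [[60, 0, 0, 4, 0, 0, 0], [60, 0, 0, 2, 0, 0, 0], [60, 0, 0, 0, 0, 0, 0]],
  ],
)

```text
time: 17.58
tool_pos: [0.4695, 0.3359, 0.2212]
tcp_rot: [0.501, -0.498, 0.502, 0.499]
contact_force: [-0.2, -0.6, 0.5]
width: 0.6
```

```bash
python3 - <<'E'
from h import *
d,st=snap("wrist");save(d,"w10",None,1.25);go([.48,.34,.2],[0.008,1])
d,st=snap("top");save(d,"t4",(140,130,240,270),4)
E
```

```text
pos [0.4696 0.3351 0.2215] t 17.62 F [0.1 0.2 0.4] w 0.598 q [ 0.48  0.36  0.06  1.28 -0.    0.48]
turn rotvec(tool) [ 0.0018 -0.0009 -0.0013] shift cm (new axes) [ 2.15 -1.04  0.5 ]
```

View pics/w10.png

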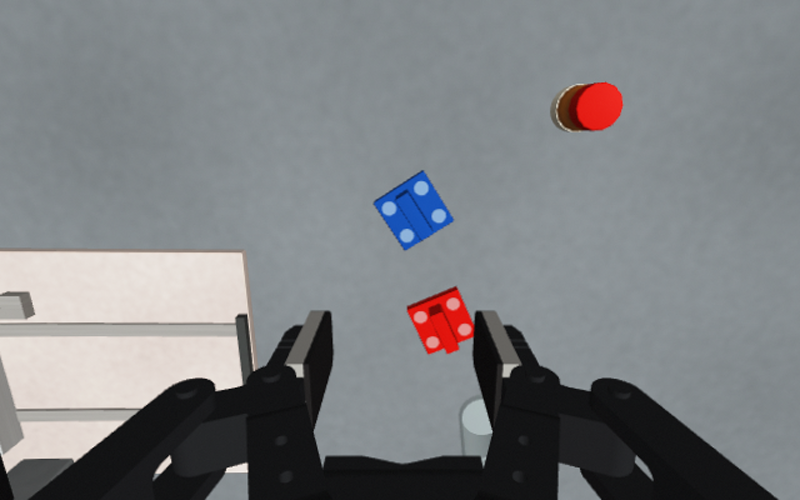

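```bash
python3 - <<'E'
from h import *
d,st=snap("wrist");save(d,"w11",(280,120,400,300),5 if 0 else 3.3)
D=np.array
for n,box in(("red",(300,210,400,300)),("blue",(280,120,380,210))):
    im=d["color"].astype(int);hsv=cv2.cvtColor(d["color"],cv2.COLOR_RGB2HSV)
    m=((hsv[...,1]>150)&(hsv[...,2]>60)).astype(np.uint8); mm=np.zeros_like(m);mm[box[1]:box[3],box[0]:box[2]]=m[box[1]:box[3],box[0]:box[2]]
    r_=cv2.minAreaRect(cv2.findNonZero(mm));print(n,r_,cv2.boxPoints(r_).round(1).tolist())
s=1.25
for n,P in dict(blue=[[374,202],[423,171],[453,219],[405,249]],red=[[408,306],[457,288],[474,333],[428,354]]).items():
    W=px(d,D(P)/s,.010,st);print(n,W.mean(0),W.tolist(),np.linalg.norm(W-np.roll(W,1,0),axis=1))
E
```

```text
red ((355.33575439453125, 257.59613037109375), (47.801658630371094, 43.52147674560547), 65.37643432617188) [[325.6000061035156, 244.89999389648438], [365.20001220703125, 226.8000030517578], [385.1000061035156, 270.29998779296875], [345.5, 288.3999938964844]]
blue ((332.0207214355469, 167.986572265625), (47.11470031738281, 47.26285934448242), 57.094757080078125) [[299.3999938964844, 161.0], [339.1000061035156, 135.39999389648438], [364.70001220703125, 174.89999389648438], [325.0, 200.60000610351562]]
blue [0.46965683 0.3441033 ] [[0.46189134122489656, 0.31056565003238457], [0.43628962142535394, 0.35169484920521554], [0.4769680982098763, 0.3776202132467208], [0.5034782488748054, 0.3365324725693701]] [0.04902802 0.04844646 0.04823757 0.04889776]
red [0.57248908 0.36994491] [[0.5576279555725729, 0.339012435463834], [0.5402923371290904, 0.3829895276928449], [0.5851484153527942, 0.4000661701070388], [0.6068876309953357, 0.35771149564503874]] [0.05268938 0.04727059 0.04799666 0.0476079 ]
```

View pics/w11.png

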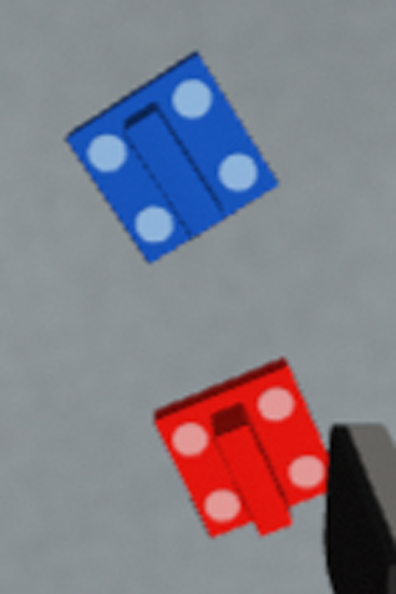

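```bash
python3 - <<'E'
from h import *
d,st=snap("wrist")
for n,P in dict(blue=[[107,153],[192,98],[239,172],[155,224]],red=[[190,439],[276,404],[308,472],[222,506]]).items():
    W=px(d,np.array(P)/3.3+[280-.35,120-.35],.0105,st);c=W.mean(0)
    # ridge direction: from dot0->dot3 and dot1->dot2
    v=(W[3]-W[0])+(W[2]-W[1]);u=(W[1]-W[0])+(W[2]-W[3]);print(n,c,"ridge",np.degrees(np.arctan2(v[1],v[0])),"jaw",np.degrees(np.arctan2(u[1],u[0])),np.linalg.norm(v)/2,np.linalg.norm(u)/2)
    a=np.arctan2(v[1],v[0])+np.arctan2(u[1],u[0]);a=a/2  # ~ ridge+45
    j=a+np.pi/4; go([*c,.12],[np.cos(j),np.sin(j)],st)
E
```

```text
blue [0.46998838 0.34514725] ridge 32.7721069555328 jaw 122.52529674000596 0.02828888952428551 0.03215782486640853
pos [0.4699 0.3344 0.222 ] t 17.73 F [ 0.2 -0.8 -0.6] w 0.601 q [ 0.48  0.36  0.06  1.28 -0.    0.48]
turn rotvec(tool) [-5.774e-01 -3.000e-04 -6.000e-04] shift cm (new axes) [10.2  -0.59  0.9 ]
red [0.57404672 0.37169572] ridge 24.22683920639987 jaw 113.77608592771179 0.028426049030379836 0.03238272173738067
pos [0.4699 0.3344 0.222 ] t 17.73 F [ 0.2 -0.8 -0.6] w 0.601 q [ 0.48  0.36  0.06  1.28 -0.    0.48]
turn rotvec(tool) [-4.265e-01 -4.000e-04 -6.000e-04] shift cm (new axes) [ 10.2  -11.03  -0.83]
```

servo_tool(
  commands=[
    [[60, 0, 0, 0, -0.142, 0, 0], [60, 0, 0, 0, -0.142, 0, 0], [60, 0, 0, 0, -0.142, 0, 0], [60, 0, -3, -0.2, 0, 0, 0], [60, 3, -4, -0.4, 0, 0, 0], [60, 4, -4, -0.2, 0, 0, 0], [60, 4, 0, 0, 0, 0, 0], [60, 3, 0, 0, 0, 0, 0]],
  ],
)

```text
time: 18.77
tool_pos: [0.5737, 0.3716, 0.0803]
tcp_rot: [0.385, -0.593, 0.386, 0.593]
contact_force: [0.8, 0.1, 0.2]
width: 0.601
```

```bash
python3 - <<'E'
from h import *
d,st=snap("wrist");save(d,"w12",None,1.25);go([.574,.3717,.014],[np.cos(np.radians(114)),np.sin(np.radians(114))])
E
```

```text
pos [0.5723 0.3709 0.0769] t 18.82 F [-0.5 -0.7 -3.4] w 0.6 q [ 0.46  0.61  0.1   1.07 -0.    0.04]
turn rotvec(tool) [-0.0009 -0.0003 -0.0057] shift cm (new axes) [ 6.29 -0.19 -0.  ]
```

View pics/w12.png

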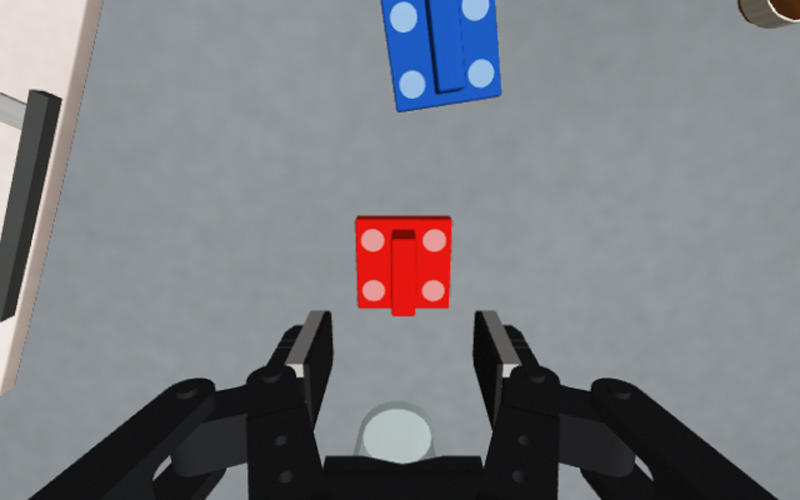

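```bash
python3 - <<'E'
from h import *
d,st=snap("wrist")
W=px(d,np.array([[372.5,240],[434.5,240],[433,290.5],[373.5,290.5]])/1.25,.0105,st);print(W.mean(0));go([*W.mean(0),.014],[np.cos(np.radians(114)),np.sin(np.radians(114))],st)
E
```

```text
[0.57068174 0.37065155]
pos [0.5723 0.3709 0.0769] t 18.82 F [-0.5 -0.7 -3.4] w 0.6 q [ 0.46  0.61  0.1   1.07 -0.    0.04]
turn rotvec(tool) [-0.0009 -0.0003 -0.0057] shift cm (new axes) [6.29 0.15 0.04]
```

servo_tool(
  commands=[
    [[50, 2, 0, 0, 0, 0, 0], [50, 2, 0, 0, 0, 0, 0], [50, 2.3, 0, 0, 0, 0, 0], [50, 0, 0, 0, 0, 0, 0], [0, 0, 0, 0, 0, 0, 0], [0, 0, 0, 0, 0, 0, 0], [0, 0, 0, 0, 0, 0, 0], [0, 0, 0, 0, 0, 0, 0]],
  ],
  grip_force=50,
)

```text
time: 19.88
tool_pos: [0.5744, 0.3731, 0.0211]
tcp_rot: [-0.386, 0.594, -0.384, -0.593]
contact_force: [-1.0, -1.1, 8.2]
width: 0.119
```

servo_tool(
  commands=[
    [[0, -2, 0, 0, 0, 0, 0], [0, -3, 0, 0, 0, 0, 0], [0, -4, 0, 0, 0, 0, 0], [0, -4, 0, 0, 0, 0, 0], [0, -2, 0, 0, 0, 0, 0], [0, 0, 0, 0, 0, 0, 0]],
  ],
)

```text
time: 20.62
tool_pos: [0.5744, 0.3733, 0.1714]
tcp_rot: [-0.386, 0.594, -0.384, -0.592]
contact_force: [0.3, -0.2, -1.2]
width: 0.124
```

```bash
python3 - <<'E'
from h import *
d,st=snap("wrist");save(d,"w13",None,1.25);go([.585,-.13,.15],[.008,1])
E
```

```text
pos [0.5739 0.373  0.1698] t 20.68 F [ 0.1 -0.2 -2.1] w 0.122 q [0.46 0.56 0.27 1.28 0.   0.04]
turn rotvec(tool) [4.272e-01 4.000e-04 1.300e-03] shift cm (new axes) [  1.98  -1.52 -50.29]
```

View pics/w13.png

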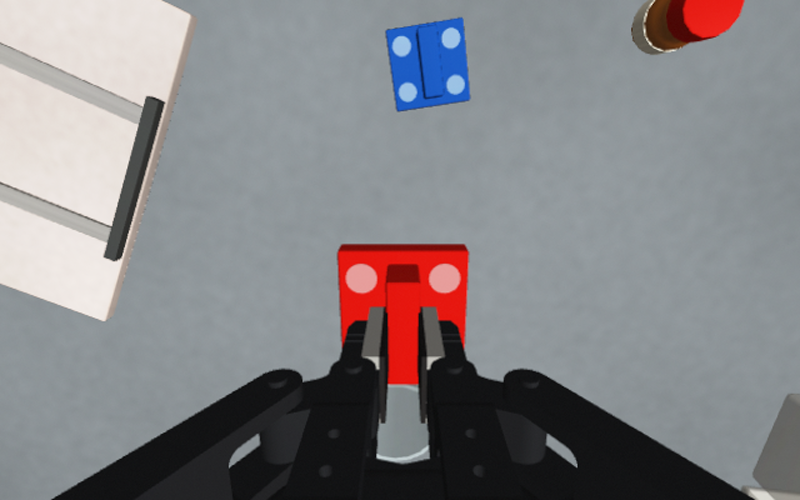

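```bash
cat >> h.py <<'E'
def held(d,P,zt):
    """mean tool-frame y,z of pixel points lying on the plane tool x=zt"""
    T=d["T_tool_cam"];out=[]
    for u,v in P:
        p=cv2.undistortPoints(np.array([[[u,v]]],float),d["camera_matrix"],np.array([d["k1"],0,0,0,0.]))[0,0]
        D=T[:3,:3]@[p[0],p[1],1];o=T[:3,3];out.append((o+D*(zt-o[0])/D[0])[1:])
    return np.array(out)
E
python3 - <<'E'
from h import *
d,st=snap("wrist")
for zt in(.008,.011):print(held(d,[[361/1.25,278/1.25],[444/1.25,278/1.25]],zt))
E
```

```text
[[ 0.01648734 -0.01579437]
 [ 0.01651658  0.0157269 ]]
[[ 0.01534857 -0.01610662]
 [ 0.01537839  0.01603865]]
```

servo_tool(
  commands=[
    [[0, 0, 0, 0, 0.142, 0, 0], [0, 0, 0, 0, 0.142, 0, 0], [0, 0, 0, 0, 0.143, 0, 0], [0, 0, 0, -3, 0, 0, 0], [0, 0, 0, -4, 0, 0, 0], [0, 0, 0, -4, 0, 0, 0], [0, 0, 0, -4, 0, 0, 0], [0, 0, 0, -4, 0, 0, 0]],
  ],
)

```text
time: 21.72
tool_pos: [0.5714, 0.1815, 0.168]
tcp_rot: [0.501, -0.498, 0.502, 0.498]
contact_force: [1.0, 0.2, 0.2]
width: 0.121
```

servo_tool(
  commands=[
    [[0, 0, 0, -4, 0, 0, 0], [0, 0, 0, -4, 0, 0, 0], [0, 0, 0, -4, 0, 0, 0], [0, 0, 0, -4, 0, 0, 0], [0, 0, 0, -4, 0, 0, 0], [0, 0, 0, -4, 0, 0, 0], [0, 0, 0, -4, 0, 0, 0], [0, 0, 0, -3, 0, 0, 0]],
  ],
)

```text
time: 22.72
tool_pos: [0.569, -0.1285, 0.1681]
tcp_rot: [0.502, -0.497, 0.502, 0.498]
contact_force: [-0.0, 0.4, -0.1]
width: 0.118
```

```bash
python3 - <<'E'
from h import *
d,st=snap("wrist");save(d,"w14",None,1.25);go([.5866,-.131,.12],[.008,1])
E
```

```text
pos [ 0.5691 -0.1312  0.168 ] t 22.77 F [-0.2 -5.  -1. ] w 0.121 q [-0.37  0.39 -0.03  1.15 -0.   -0.36]
turn rotvec(tool) [-0.0021 -0.0006 -0.0016] shift cm (new axes) [ 4.8  -1.75  0.04]
```

View pics/w14.png

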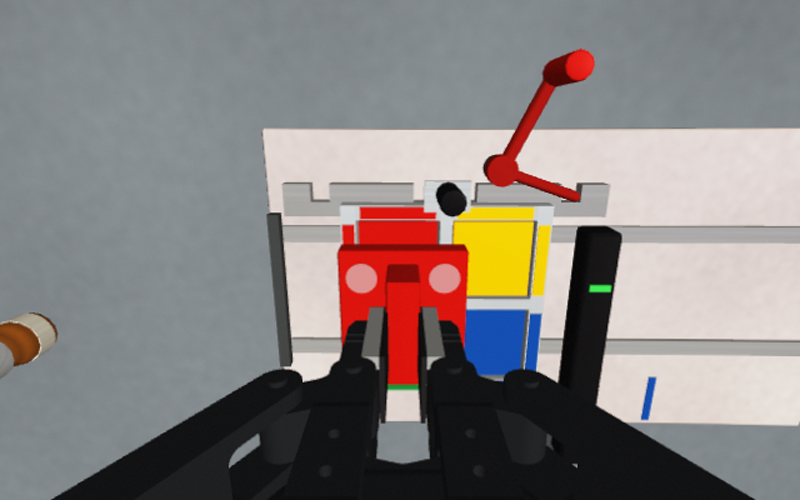

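```bash
python3 - <<'E'
from h import *
d,st=snap("wrist");save(d,"w15",(260,135,460,305),4)
E
```

```text
(no output)
```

View pics/w15.png

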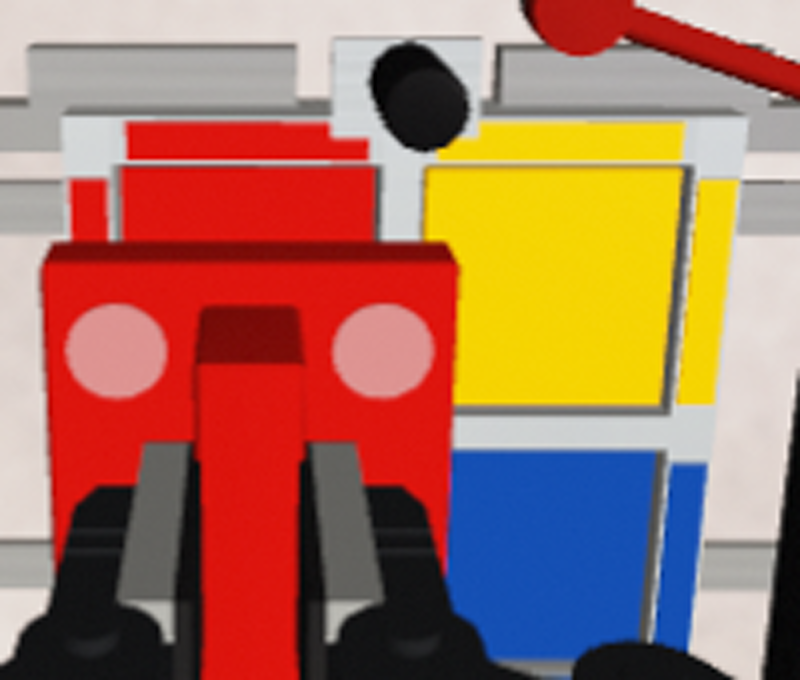

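```bash
python3 - <<'E'
from h import *
d,st=snap("wrist")
f=lambda P:px(d,np.array(P)/4+[260-.375,135-.375],.036,st)
D=f([[63,115],[748,117]]);print("deck near corners",D,np.linalg.norm(D[1]-D[0]))
Y=f([[426,165],[693,165],[670,413]]);print("yel open",Y,np.linalg.norm(Y[1]-Y[0]),np.linalg.norm(Y[2]-Y[1]))
Rd=f([[118,165],[380,165]]);print("red",Rd,np.linalg.norm(Rd[1]-Rd[0]))
B=f([[668,449],[645,672]]);print("blue right edge",B)
a=np.arctan2(-(D[1]-D[0])[0],(D[1]-D[0])[1]);print("yaw",a)
for a in(-.008,a):
    ex=np.array([np.cos(a),np.sin(a)]);ey=np.array([-ex[1],ex[0]])
    c=D.mean(0)+.07*ex;print("carr c",c,"red",c-.032*ex-.032*ey,"blue",c+.032*ex+.032*ey)
    print("red from opening",Rd.mean(0)+.028*ex, "from yellow", (Y[0]+Y[2])/2-.064*ey,"blue from yel",(Y[0]+Y[2])/2+.064*ex)
print(st["tool_pos"])
E
```

```text
deck near corners [[ 0.54756393 -0.16726693]
 [ 0.54941873 -0.02732419]] 0.13995503278319785
yel open [[ 0.55875471 -0.09267166]
 [ 0.55933212 -0.03762812]
 [ 0.61472742 -0.03795686]] 0.05504657216223427 0.05539628150935468
red [[ 0.55813468 -0.15641512]
 [ 0.55865885 -0.10218528]] 0.05423238021685446
blue right edge [[ 0.62329474 -0.03772791]
 [ 0.67956534 -0.03874722]]
yaw -0.013253190261349829
carr c [ 0.61848909 -0.09785556] red [ 0.58623412 -0.12959854] blue [ 0.65074407 -0.06611258]
red from opening [ 0.58639587 -0.1295242 ] from yellow [ 0.58622907 -0.12931221] blue from yel [ 0.65073902 -0.06582626]
carr c [ 0.61848518 -0.09822326] red [ 0.5860639  -0.12979636] blue [ 0.65090646 -0.06665016]
red from opening [ 0.5863943  -0.12967128] from yellow [ 0.58589289 -0.12930864] blue from yel [ 0.65073545 -0.06616244]
[ 0.56914368 -0.12942443  0.16798275]
```

servo_tool(
  commands=[
    [[0, 0, -1, 0, 0, 0, 0], [0, 2, -0.9, 0, 0, 0, 0], [0, 3, 0, 0, 0, 0, 0], [0, 3, 0, 0, 0, 0, 0], [0, 1.8, 0, 0, 0, 0, 0], [0, 0.6, 0, 0, 0, 0, 0], [0, 0, 0, 0, 0, 0, 0], [0, 0, 0, 0, 0, 0, 0]],
  ],
)

```text
time: 23.88
tool_pos: [0.5893, -0.1271, 0.066]
tcp_rot: [0.502, -0.498, 0.502, 0.498]
contact_force: [-0.3, -0.8, 0.2]
width: 0.125
```

```bash
python3 - <<'E'
from h import *
d,st=snap("wrist");save(d,"w16",None,1.25);go([.5877,-.130,.06],[.008,1])
go([.5877,-.130,.06],[.008,1])
E
```

```text
pos [ 0.5893 -0.1272  0.0661] t 23.93 F [-0.2  0.  -0.3] w 0.122 q [-0.35  0.49 -0.16  0.92  0.   -0.34]
turn rotvec(tool) [ 0.0004 -0.0004  0.0013] shift cm (new axes) [ 0.61  0.16 -0.28]
pos [ 0.5893 -0.1272  0.0661] t 23.93 F [-0.2  0.  -0.3] w 0.122 q [-0.35  0.49 -0.16  0.92  0.   -0.34]
turn rotvec(tool) [ 0.0004 -0.0004  0.0013] shift cm (new axes) [ 0.61  0.16 -0.28]
```

View pics/w16.png

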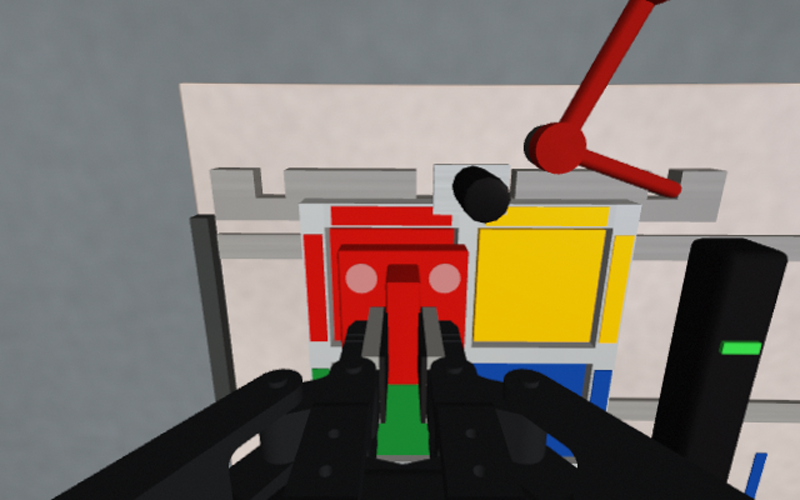

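```bash
python3 - <<'E'
from h import *
d,st=snap("wrist");save(d,"w17",(230,150,520,310),2.75)
f=lambda P:px(d,np.array(P)/1.25,.036,st)
D=f([[299,205],[640,206]]);print(D,D[1]-D[0])
Rd=f([[328,228],[458,228]]);print("red",Rd,Rd.mean(0)+[.028,0])
Y=f([[475,229],[611,229],[600,346]]);print(Y,(Y[0]+Y[2])/2-[0.0006,.064])
print(D.mean(0)+[.07-.032,-.032])
print("held",held(d,np.array([[361,278],[444,278]])/1.25,.011))
E
```

```text
[[ 0.54874929 -0.16950047]
 [ 0.55021484 -0.02944246]] [0.00146554 0.14005802]
red [[ 0.55858733 -0.15813286]
 [ 0.55894522 -0.10358998]] [ 0.58676628 -0.13086142]
[[ 0.55942761 -0.09644855]
 [ 0.55984911 -0.03984194]
 [ 0.61471097 -0.03744828]] [ 0.58646929 -0.13094841]
[ 0.58748206 -0.13147147]
held [[ 0.01534631 -0.01592944]
 [ 0.01537639  0.0162181 ]]
```

View pics/w17.png

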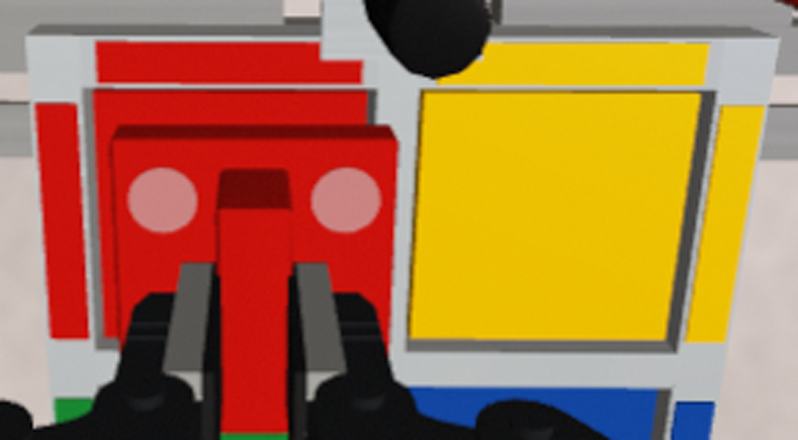

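servo_tool(
  commands=[
    [[0, 0, 0.1, -0.38, 0, 0, 0], [0, 0.4, 0, 0, 0, 0, 0], [0, 0, 0, 0, 0, 0, 0], [0, 0, 0, 0, 0, 0, 0]],
  ],
)

```text
time: 24.48
tool_pos: [0.5876, -0.131, 0.0612]
tcp_rot: [0.502, -0.498, 0.502, 0.498]
contact_force: [-0.3, -0.9, -0.6]
width: 0.125
```

```bash
python3 - <<'E'
from h import *
d,st=snap("wrist");save(d,"w18",(230,150,520,310),2.75);go([.5882,-.131,.055],[.008,1],st)
E
```

```text
pos [ 0.5876 -0.131   0.0612] t 24.48 F [-0.3 -0.9 -0.6] w 0.125 q [-0.35  0.49 -0.17  0.91  0.   -0.35]
turn rotvec(tool) [ 0.0002  0.0001 -0.0002] shift cm (new axes) [ 0.62 -0.06  0.  ]
```

View pics/w18.png

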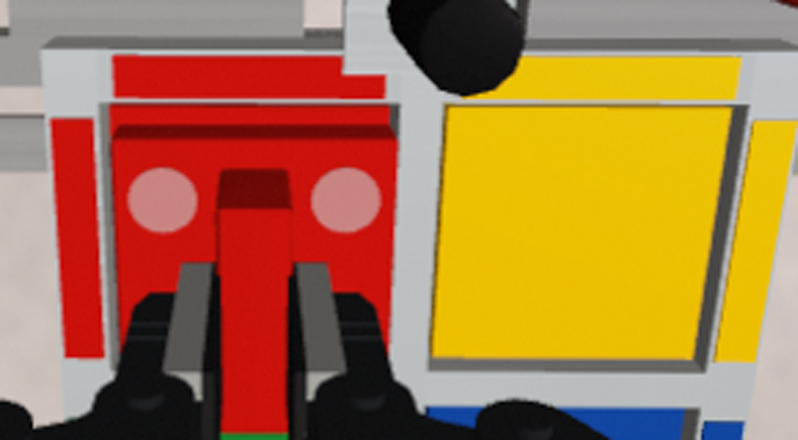

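servo_tool(
  commands=[
    [[0, 0.3, 0, 0, 0, 0, 0], [0, 0.3, 0, 0, 0, 0, 0], [0, 0, 0, 0, 0, 0, 0], [0, 0, 0, 0, 0, 0, 0]],
  ],
)

```text
time: 25.02
tool_pos: [0.5877, -0.131, 0.0553]
tcp_rot: [0.502, -0.498, 0.502, 0.498]
contact_force: [0.7, 0.3, 0.1]
width: 0.116
```

```bash
python3 - <<'E'
from h import *
d,st=snap("wrist");save(d,"w19",(230,150,520,310),2.75);go([.5882,-.131,.055],[.008,1],st)
E
```

```text
pos [ 0.5877 -0.131   0.0553] t 25.02 F [0.7 0.3 0.1] w 0.116 q [-0.35  0.49 -0.18  0.9  -0.   -0.35]
turn rotvec(tool) [ 0.0002 -0.     -0.    ] shift cm (new axes) [ 0.03 -0.05  0.  ]
```

View pics/w19.png

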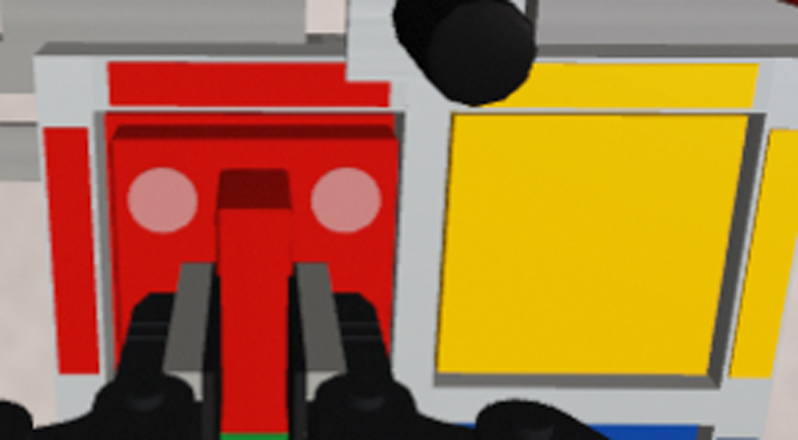

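Now inside the opening. Next I'll press down while still gripping.

servo_tool(
  commands=[
    [[0, 0.3, 0, 0, 0, 0, 0], [0, 0.3, 0, 0, 0, 0, 0], [0, 0.2, 0, 0, 0, 0, 0], [0, 0, 0, 0, 0, 0, 0], [0, 0, 0, 0, 0, 0, 0]],
  ],
)

```text
time: 25.7
tool_pos: [0.5879, -0.1311, 0.0474]
tcp_rot: [0.502, -0.498, 0.502, 0.498]
contact_force: [0.1, -0.2, 2.2]
width: 0.12
```

servo_tool(
  commands=[
    [[0, 0.3, 0, 0, 0, 0, 0], [0, 0, 0, 0, 0, 0, 0], [0, 0, 0, 0, 0, 0, 0]],
  ],
)

```text
time: 26.08
tool_pos: [0.5881, -0.1313, 0.0462]
tcp_rot: [0.502, -0.499, 0.502, 0.497]
contact_force: [-7.4, 1.3, 29.7]
width: 0.116
```

servo_tool(
  commands=[
    [[0, -0.2, 0, 0, 0, 0, 0], [20, 0, 0, 0, 0, 0, 0], [35, 0, 0, 0, 0, 0, 0], [35, -1, 0, 0, 0, 0, 0], [35, -3, 0, 0, 0, 0, 0], [35, -4, 2, 0, 0, 0, 0], [35, -4, 3, 0, 0, 0, 0], [35, 0, 0, 0, 0, 0, 0]],
  ],
)

```text
time: 27.08
tool_pos: [0.5376, -0.131, 0.1698]
tcp_rot: [0.503, -0.499, 0.501, 0.496]
contact_force: [0.3, -0.4, -0.5]
width: 0.351
```

```bash
python3 - <<'E'
from h import *
d,st=snap("wrist");save(d,"w20",(180,100,500,340),2.5);go([.47,.345,.2],[np.cos(np.radians(122.6)),np.sin(np.radians(122.6))],st)
dd,_=snap("scene");save(dd,"s3",(230,150,440,310),3.7)
E
```

```text
pos [ 0.5376 -0.131   0.1698] t 27.07 F [ 0.3 -0.4 -0.5] w 0.351 q [-0.39  0.33 -0.11  1.12 -0.   -0.38]
turn rotvec(tool) [-0.5772 -0.003   0.0037] shift cm (new axes) [ -3.02 -19.95  43.74]
```

View pics/w20.png

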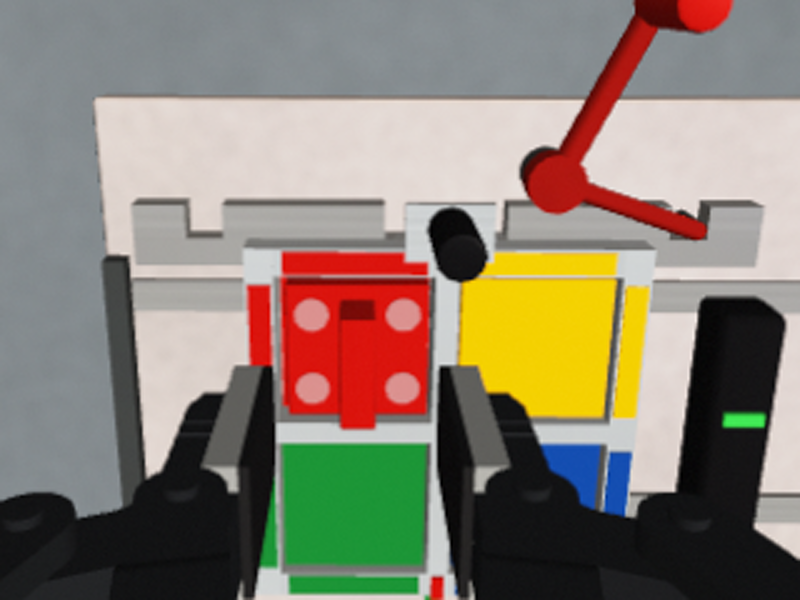

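View pics/s3.png

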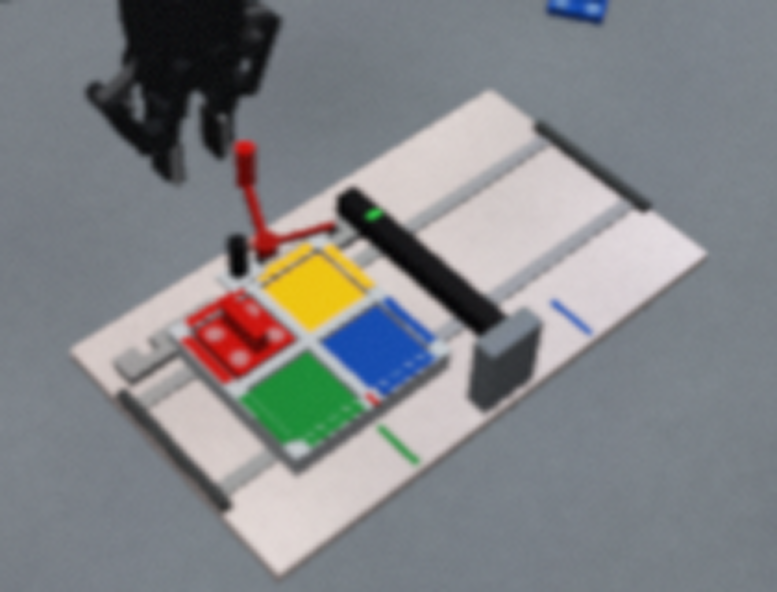

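```bash
python3 - <<'E'
from h import *
d,st=snap("wrist");T=cam(d,st);D=d["depth"]
def P(u,v):
    u=u/2.5+180;v=v/2.5+100
    p=cv2.undistortPoints(np.array([[[u,v]]],float),d["camera_matrix"],np.array([d["k1"],0,0,0,0.]))[0,0]
    k=D[int(v)-1:int(v)+2,int(u)-1:int(u)+2];z=np.median(k);return (T@np.r_[p*z,z,1])[:3].round(4)
for n,q in dict(ridge=(358,370),plateL=(312,350),plateR=(405,350),plL2=(300,300),plR2=(418,405),deck=(445,350),deck2=(350,432),ybed=(535,350)).items():print(n,P(*q))
E
```

```text
ridge [ 0.5825 -0.13    0.0567]
plateL [ 0.5841 -0.146   0.0368]
plateR [ 0.5841 -0.1136  0.0373]
plL2 [ 0.5655 -0.1497  0.0369]
plR2 [ 0.6055 -0.1088  0.0369]
deck [ 0.5843 -0.0997  0.037 ]
deck2 [ 0.605  -0.1328  0.0568]
ybed [ 0.5858 -0.0678  0.0341]
```

servo_tool(
  commands=[
    [[60, -2, 0, 4, -0.14, 0, 0], [60, 0, 0, 4, -0.14, 0, 0], [60, 0, 0, 4, -0.14, 0, 0], [60, 0, 0, 4, -0.157, 0, 0], [60, 0, -3.2, 5, 0, 0, 0], [60, 0, -3.2, 5, 0, 0, 0], [60, 0, -3.2, 5, 0, 0, 0], [60, 0, -2.2, 5, 0, 0, 0]],
  ],
)

```text
time: 28.22
tool_pos: [0.4974, 0.2586, 0.1849]
tcp_rot: [0.339, -0.62, 0.34, 0.621]
contact_force: [0.2, -0.1, 0.5]
width: 0.596
```

```bash
python3 - <<'E'
from h import *
go([.47,.345,.15],[np.cos(np.radians(122.6)),np.sin(np.radians(122.6))])
E
```

```text
pos [0.4974 0.2586 0.1849] t 28.23 F [ 0.2 -0.1  0.5] w 0.596 q [ 0.33  0.34 -0.06  1.17  0.   -0.24]
turn rotvec(tool) [ 0.0007  0.0004 -0.0016] shift cm (new axes) [ 3.49 -2.35  8.76]
```

Red is flush (plate 36.9 mm against deck 37.0 mm, ridge 56.7 mm). On to blue.

servo_tool(
  commands=[
    [[60, 0, -0.8, 3, 0, 0, 0], [60, 1, -0.8, 3, 0, 0, 0], [60, 2, -0.8, 2.8, 0, 0, 0], [60, 0, 0, 0, 0, 0, 0], [60, 0, 0, 0, 0, 0, 0]],
  ],
)

```text
time: 28.85
tool_pos: [0.4704, 0.3431, 0.1558]
tcp_rot: [0.339, -0.62, 0.34, 0.62]
contact_force: [0.9, 0.2, 1.1]
width: 0.601
```

```bash
python3 - <<'E'
from h import *
d,st=snap("wrist");save(d,"w21",None,1.25);go([.47,.345,.08],[np.cos(np.radians(122.6)),np.sin(np.radians(122.6))],st)
E
```

```text
pos [0.4704 0.3431 0.1558] t 28.85 F [0.9 0.2 1.1] w 0.601 q [ 0.49  0.39 -0.06  1.12 -0.   -0.08]
turn rotvec(tool) [ 0.0004 -0.0001 -0.0012] shift cm (new axes) [ 7.58 -0.06  0.18]
```

View pics/w21.png

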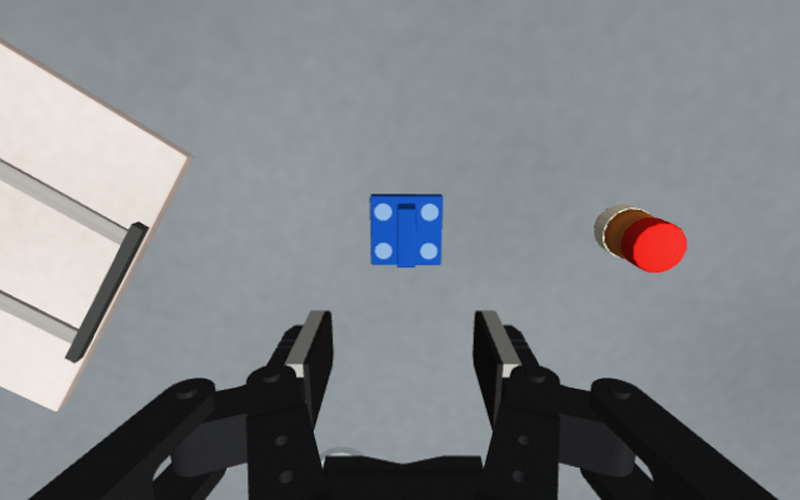

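```bash
python3 - <<'E'
from h import *
d,st=snap("wrist")
W=px(d,np.array([[383,212],[429.5,212],[428.5,251],[383.5,251]])/1.25,.0105,st);print(W.mean(0));v=(W[3]-W[0])+(W[2]-W[1]);print(np.degrees(np.arctan2(v[1],v[0])))
go([*W.mean(0),.018],[np.cos(np.radians(122.6)),np.sin(np.radians(122.6))],st)
E
```

```text
[0.47033969 0.3455029 ]
32.423981887783
pos [0.4707 0.3429 0.1562] t 28.9 F [ 0.8 -1.3 -0.4] w 0.599 q [ 0.49  0.39 -0.06  1.12 -0.   -0.08]
turn rotvec(tool) [-0.0001 -0.0001 -0.0003] shift cm (new axes) [13.82 -0.11  0.24]
```

servo_tool(
  commands=[
    [[60, 2, -0.1, 0.2, 0, 0, 0], [60, 4, 0, 0, 0, 0, 0], [50, 4, 0, 0, 0, 0, 0], [50, 3, 0, 0, 0, 0, 0], [50, 0.6, 0, 0, 0, 0, 0], [50, 0, 0, 0, 0, 0, 0], [50, 0, 0, 0, 0, 0, 0]],
  ],
)

```text
time: 29.82
tool_pos: [0.471, 0.3458, 0.0216]
tcp_rot: [-0.34, 0.621, -0.339, -0.62]
contact_force: [-0.3, -0.2, 0.2]
width: 0.501
```

servo_tool(
  commands=[
    [[0, 0, 0, 0, 0, 0, 0], [0, 0, 0, 0, 0, 0, 0], [0, 0, 0, 0, 0, 0, 0], [0, 0, 0, 0, 0, 0, 0]],
  ],
)

```text
time: 30.32
tool_pos: [0.4704, 0.3457, 0.0211]
tcp_rot: [-0.34, 0.621, -0.339, -0.62]
contact_force: [-1.2, -1.6, 7.1]
width: 0.124
```

servo_tool(
  commands=[
    [[0, -2, 0, 0, 0, 0, 0], [0, -3, 0, 0, 0, 0, 0], [0, -4, 0, 0, 0, 0, 0], [0, -4, 0, 0, 0, 0, 0], [0, -3, 0, 0, 0, 0, 0], [0, 0, 0, 0, 0.145, 0, 0], [0, 0, 0, 0, 0.145, 0, 0], [0, 0, 0, 0, 0.145, 0, 0]],
  ],
)

```text
time: 31.32
tool_pos: [0.47, 0.3455, 0.1805]
tcp_rot: [-0.467, 0.531, -0.467, -0.531]
contact_force: [0.7, 0.3, -0.6]
width: 0.118
```

servo_tool(
  commands=[
    [[0, 0, 0, 0, 0.142, 0, 0], [0, 0, -1.4, -4, 0, 0, 0], [0, 0, -1.4, -4, 0, 0, 0], [0, 0, -1.4, -4, 0, 0, 0], [0, 0, -1.4, -4, 0, 0, 0], [0, 0, -1.4, -4, 0, 0, 0], [0, 0, -1.4, -4, 0, 0, 0], [0, 0, -1.4, -4, 0, 0, 0]],
  ],
)

```text
time: 32.33
tool_pos: [0.5662, 0.0634, 0.1806]
tcp_rot: [0.502, -0.498, 0.502, 0.498]
contact_force: [-0.4, 0.3, 0.2]
width: 0.122
```

servo_tool(
  commands=[
    [[0, 0, -1.4, -4, 0, 0, 0], [0, 0, -1.4, -4, 0, 0, 0], [0, 0, -1.4, -4, 0, 0, 0], [0, 0, 0, -1, 0, 0, 0], [0, 0, 0, 0, 0, 0, 0], [0, 0, 0, 0, 0, 0, 0]],
  ],
)

```text
time: 33.08
tool_pos: [0.6066, -0.0645, 0.1805]
tcp_rot: [0.502, -0.498, 0.502, 0.498]
contact_force: [0.4, -0.0, -0.4]
width: 0.12
```

```bash
python3 - <<'E'
from h import *
d,st=snap("wrist");save(d,"w22",None,1.25);go([.651,-.067,.12],[.008,1],st)
print("held",held(d,np.array([[361,278],[444,278]])/1.25,.011))
E
```

```text
pos [ 0.6066 -0.0645  0.1805] t 33.08 F [ 0.4 -0.  -0.4] w 0.12 q [-0.24  0.43  0.07  1.21  0.   -0.23]
turn rotvec(tool) [ 0.0011  0.0002 -0.    ] shift cm (new axes) [ 6.05 -4.44 -0.21]
held [[ 0.01534732 -0.01592936]
 [ 0.0153774   0.01621825]]
```

View pics/w22.png

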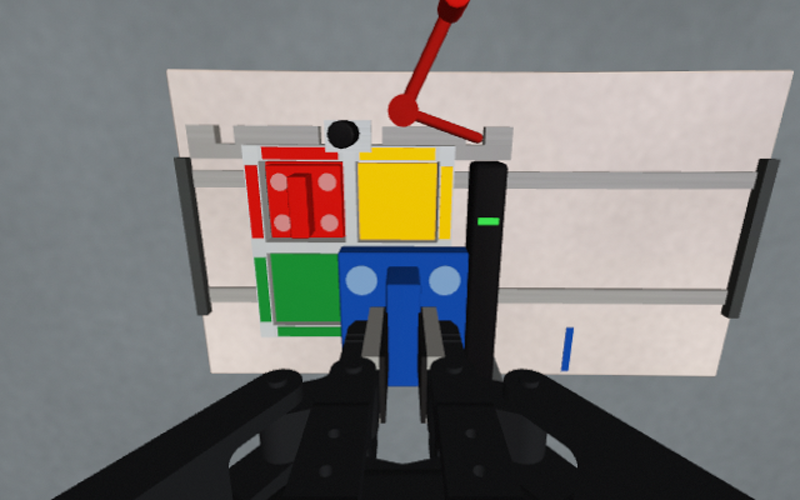

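servo_tool(
  commands=[
    [[0, 0, -2, -0.1, 0, 0, 0], [0, 1, -2.5, -0.2, 0, 0, 0], [0, 3, 0, 0, 0, 0, 0], [0, 3, 0, 0, 0, 0, 0], [0, 3, 0, 0, 0, 0, 0], [0, 1.4, 0, 0, 0, 0, 0], [0, 0, 0, 0, 0, 0, 0], [0, 0, 0, 0, 0, 0, 0]],
  ],
)

```text
time: 34.12
tool_pos: [0.6525, -0.0688, 0.0675]
tcp_rot: [0.502, -0.499, 0.502, 0.498]
contact_force: [0.5, 0.4, -0.6]
width: 0.125
```

```bash
python3 - <<'E'
from h import *
d,st=snap("wrist");save(d,"w23",(160,60,480,300),2.5);go([.6521,-.0675,.06],[.008,1],st)
E
```

```text
pos [ 0.6525 -0.0688  0.0675] t 34.12 F [ 0.5  0.4 -0.6] w 0.125 q [-0.23  0.57 -0.01  1.    0.   -0.22]
turn rotvec(tool) [ 0.0004 -0.0003  0.0016] shift cm (new axes) [0.75 0.04 0.13]
```

View pics/w23.png

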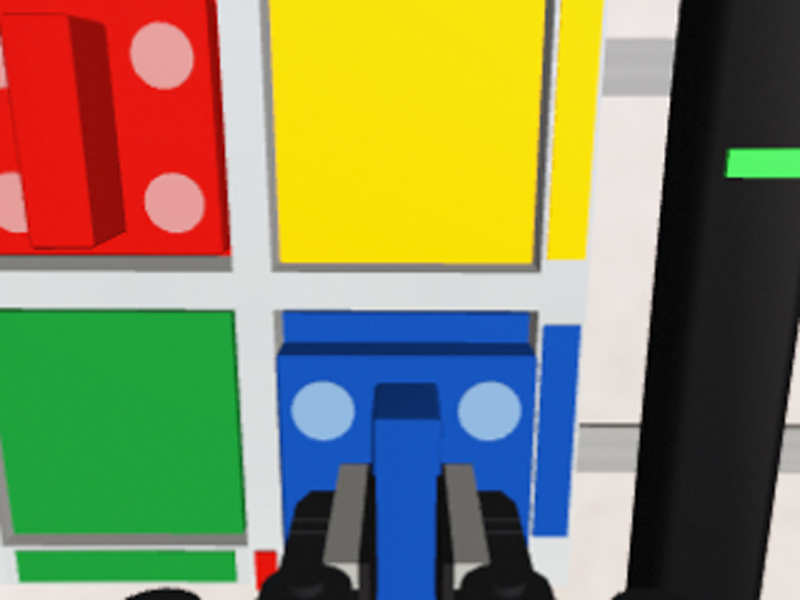

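```bash
python3 - <<'E'
from h import *
d,st=snap("wrist")
W=px(d,np.array([[276.5,311],[538,311],[270,268],[541,270]])/2.5+[160-.3,60-.3],.036,st)
print(W,W[:2].mean(0)+[.028,-.0003],W[2:].mean(0)+[.036,0],np.linalg.norm(W[1]-W[0]))
print("held",held(d,np.array([[322.5,410.5],[489.5,410.5]])/2.5+[159.7,59.7],.011), st["tool_pos"])
E
```

```text
[[ 0.62320048 -0.09596833]
 [ 0.62357034 -0.04056211]
 [ 0.61393948 -0.09684224]
 [ 0.61474333 -0.04028312]] [ 0.65138541 -0.06856522] [ 0.6503414  -0.06856268] 0.05540744568900966
held [[ 0.01456978 -0.015999  ]
 [ 0.0146002   0.01638597]] [ 0.65255131 -0.06891547  0.06757133]
```

servo_tool(
  commands=[
    [[0, 0.3, 0.08, 0.05, 0, 0, 0], [0, 0.3, 0, 0, 0, 0, 0], [0, 0.3, 0, 0, 0, 0, 0], [0, 0.3, 0, 0, 0, 0, 0], [0, 0, 0, 0, 0, 0, 0], [0, 0, 0, 0, 0, 0, 0]],
  ],
)

```text
time: 34.98
tool_pos: [0.6511, -0.0684, 0.0543]
tcp_rot: [0.502, -0.498, 0.502, 0.498]
contact_force: [0.8, 0.4, -0.1]
width: 0.122
```

```bash
python3 - <<'E'
from h import *
d,st=snap("wrist");save(d,"w24",(160,60,480,300),2.5);go([.6516,-.0683,.046],[.008,1],st)
E
```

```text
pos [ 0.6511 -0.0684  0.0543] t 34.98 F [ 0.8  0.4 -0.1] w 0.122 q [-0.23  0.58 -0.03  0.97  0.   -0.22]
turn rotvec(tool) [ 0.0002  0.     -0.0001] shift cm (new axes) [ 0.83 -0.05  0.01]
```

View pics/w24.png

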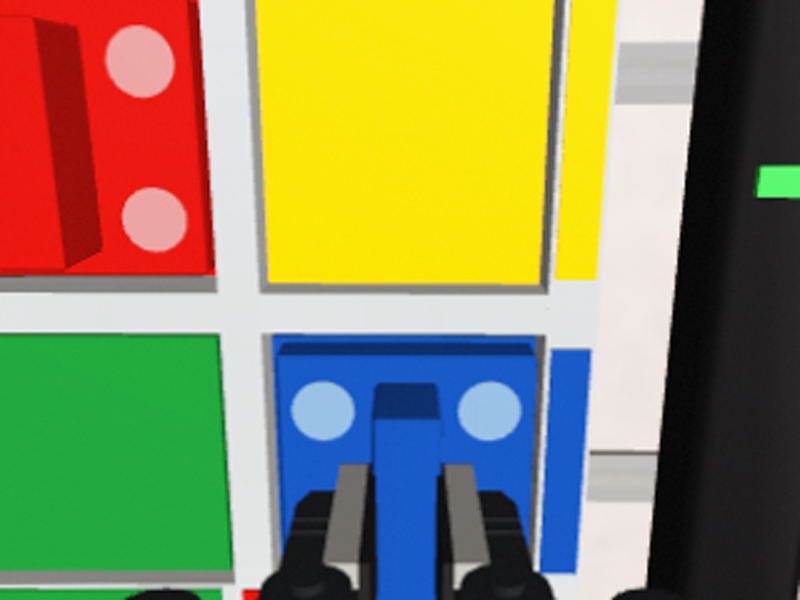

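In the opening. I'll press it down.

servo_tool(
  commands=[
    [[0, 0.3, 0, 0, 0, 0, 0], [0, 0.2, 0, 0, 0, 0, 0], [0, 0.2, 0, 0, 0, 0, 0], [0, 0, 0, 0, 0, 0, 0], [0, 0, 0, 0, 0, 0, 0]],
  ],
)

```text
time: 35.65
tool_pos: [0.6513, -0.0684, 0.0474]
tcp_rot: [0.502, -0.498, 0.502, 0.498]
contact_force: [0.3, -1.2, 3.3]
width: 0.119
```

servo_tool(
  commands=[
    [[0, 0.3, 0, 0, 0, 0, 0], [0, 0, 0, 0, 0, 0, 0], [0, 0, 0, 0, 0, 0, 0]],
  ],
)

```text
time: 36.02
tool_pos: [0.6514, -0.0685, 0.0462]
tcp_rot: [0.502, -0.499, 0.502, 0.497]
contact_force: [-7.2, 1.5, 26.9]
width: 0.119
```

servo_tool(
  commands=[
    [[0, -0.2, 0, 0, 0, 0, 0], [20, 0, 0, 0, 0, 0, 0], [32, 0, 0, 0, 0, 0, 0], [32, -1, 0, 0, 0, 0, 0], [32, -3, 0, 0, 0, 0, 0], [32, -4, 3, 0, 0, 0, 0], [32, -4, 4, -0.5, 0, 0, 0], [32, -1, 3, -0.5, 0, 0, 0]],
  ],
)

```text
time: 37.02
tool_pos: [0.5507, -0.0778, 0.1793]
tcp_rot: [0.503, -0.499, 0.501, 0.497]
contact_force: [0.5, 0.4, -0.7]
width: 0.322
```

servo_tool(
  commands=[
    [[35, 0, 0, 0, 0, 0, 0], [35, 0, 0, 0, 0, 0, 0]],
  ],
)

```text
time: 37.28
tool_pos: [0.5515, -0.0777, 0.1765]
tcp_rot: [0.502, -0.498, 0.502, 0.498]
contact_force: [0.6, 0.4, 0.8]
width: 0.35
```

```bash
python3 - <<'E'
from h import *
d,st=snap("wrist");save(d,"w25",(180,60,500,300),2.5);go([.467,-.0345,.1],[.008,1],st)
np.save("last.npy",d["depth"])
E
```

```text
pos [ 0.5515 -0.0777  0.1765] t 37.27 F [0.6 0.4 0.8] w 0.35 q [-0.29  0.34 -0.09  1.14  0.   -0.28]
turn rotvec(tool) [ 0.0001 -0.0001  0.0006] shift cm (new axes) [7.65 8.48 4.25]
```

View pics/w25.png

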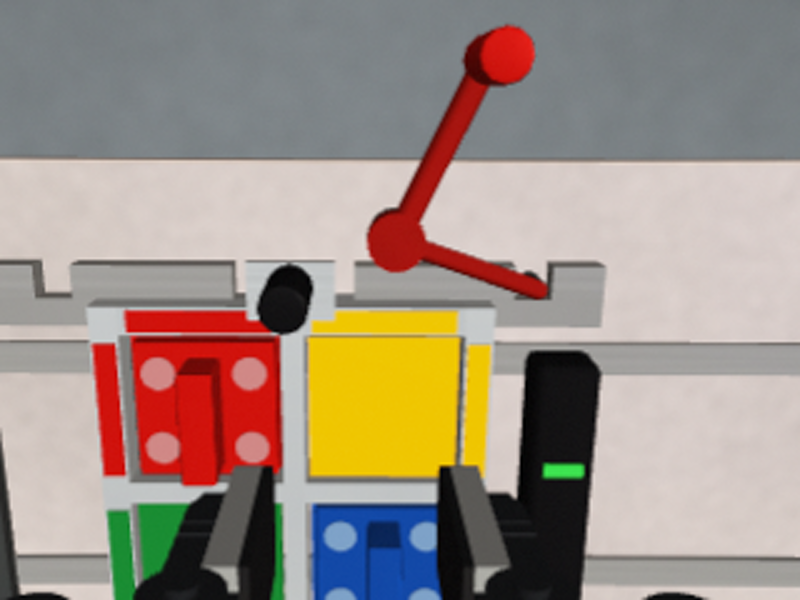

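```bash
cat >> h.py <<'E'
def P3(d,st,u,v):
    T=cam(d,st);D=d["depth"]
    p=cv2.undistortPoints(np.array([[[u,v]]],float),d["camera_matrix"],np.array([d["k1"],0,0,0,0.]))[0,0]
    k=D[int(v)-1:int(v)+2,int(u)-1:int(u)+2];z=np.median(k);return (T@np.r_[p*z,z,1])[:3].round(4)
E
python3 - <<'E'
from h import *
d,st=snap("wrist")
for n,q in dict(rL=(145,410),rR=(265,410),rridge=(198,430),deck=(294,420),bL=(322,565),bR=(425,568),bridge=(385,570)).items():print(n,P3(d,st,q[0]/2.5+180,q[1]/2.5+60))
print(px(d,np.array([[158,374],[249,374],[253,447],[164,448]])/2.5+[179.7,59.7],.036,st).mean(0))
dd,_=snap("scene");save(dd,"s4");
E
```

```text
rL [ 0.5858 -0.1521  0.0368]
rR [ 0.5863 -0.1097  0.0365]
rridge [ 0.5853 -0.1298  0.0571]
deck [ 0.59   -0.0995  0.0369]
bL [ 0.6483 -0.0905  0.0371]
bR [ 0.6499 -0.0519  0.0371]
bridge [ 0.6382 -0.0676  0.0573]
[ 0.58648679 -0.13097856]
```

View pics/s4.png

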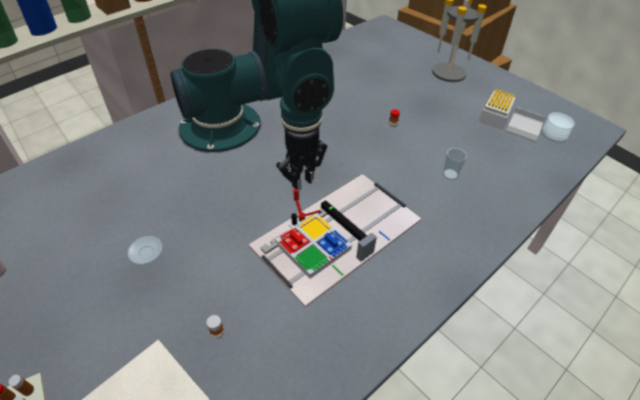

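servo_tool(
  commands=[
    [[35, 0, 3, 1.5, 0, 0, 0], [35, 0, 3, 1.5, 0, 0, 0], [35, 1, 2.5, 1.3, 0, 0, 0], [35, 3, 0, 0, 0, 0, 0], [35, 4, 0, 0, 0, 0, 0], [35, 3, 0, 0, 0, 0, 0], [35, 2.4, 0, 0, 0, 0, 0], [35, 0, 0, 0, 0, 0, 0]],
  ],
)

```text
time: 38.42
tool_pos: [0.4655, -0.0336, 0.0409]
tcp_rot: [0.501, -0.497, 0.503, 0.499]
contact_force: [-0.2, -1.0, 0.6]
width: 0.352
```

```bash
python3 - <<'E'
from h import *
d,st=snap("wrist");save(d,"w26",None,1.25);go([.467,-.0345,.042],[.008,1],st)
E
```

```text
pos [ 0.4655 -0.0336  0.0409] t 38.42 F [-0.2 -1.   0.6] w 0.352 q [-0.25  0.32 -0.54  0.72  0.   -0.24]
turn rotvec(tool) [ 0.0005  0.0008 -0.0033] shift cm (new axes) [-0.11 -0.15 -0.09]
```

View pics/w26.png

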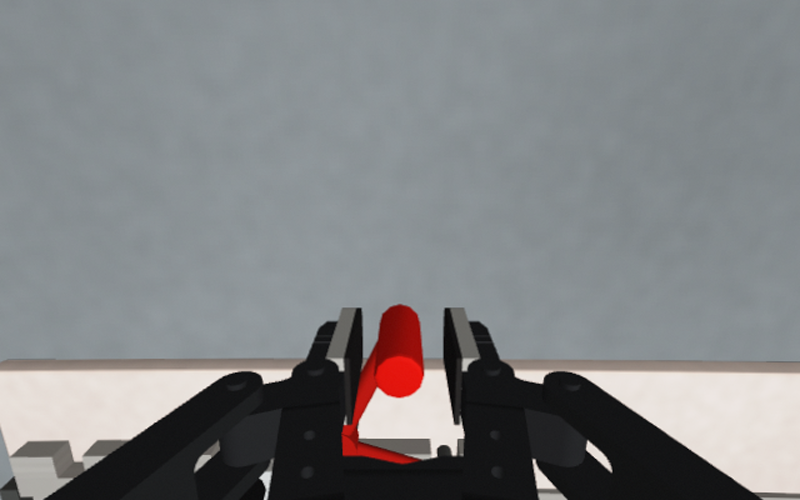

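servo_tool(
  commands=[
    [[25, 0, 0.1, -0.7, 0, 0, 0], [25, 0, 0.1, -0.8, 0, 0, 0], [25, 0, 0.1, -0.8, 0, 0, 0], [25, 0, 0, -0.8, 0, 0, 0], [25, 0, -0.1, -0.8, 0, 0, 0], [25, 0, -0.2, -0.8, 0, 0, 0], [25, 0, -0.2, -0.8, 0, 0, 0], [25, 0, 0, -0.5, 0, 0, 0]],
  ],
)

```text
time: 39.48
tool_pos: [0.4688, -0.0946, 0.0424]
tcp_rot: [0.502, -0.498, 0.502, 0.498]
contact_force: [3.1, 10.6, -0.6]
width: 0.253
```

servo_tool(
  commands=[
    [[25, 0, 0, 0, 0, 0, 0], [30, 0, 0, 0.3, 0, 0, 0], [40, -2, 0, 0, 0, 0, 0], [40, -4, 0, 0, 0, 0, 0], [40, 0, -2, -0.2, 0, 0, 0], [40, 0, -2.5, -0.2, 0, 0, 0], [40, 0, -2.2, -0.1, 0, 0, 0], [40, 0, 0, 0, 0, 0, 0]],
  ],
)

```text
time: 40.48
tool_pos: [0.5358, -0.0966, 0.102]
tcp_rot: [0.502, -0.498, 0.502, 0.498]
contact_force: [-0.1, -0.1, -0.6]
width: 0.401
```

```bash
python3 - <<'E'
from h import *
d,st=snap("wrist");save(d,"w27",None,1.25);go([.534,-.099,.046],[.008,1],st)
E
```

```text
pos [ 0.5358 -0.0966  0.102 ] t 40.48 F [-0.1 -0.1 -0.6] w 0.401 q [-0.33  0.37 -0.26  0.94 -0.   -0.32]
turn rotvec(tool) [ 0.0007 -0.0005  0.0002] shift cm (new axes) [ 5.6   0.18 -0.24]
```

View pics/w27.png

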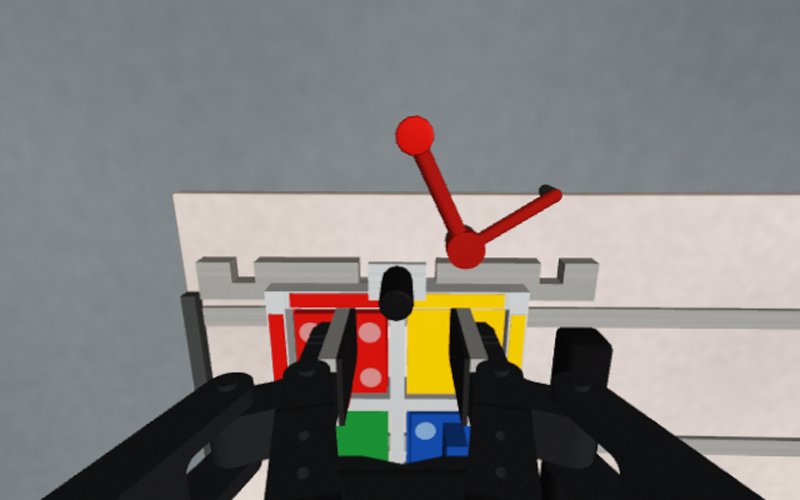

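servo_tool(
  commands=[
    [[40, 2, 0.2, -0.2, 0, 0, 0], [40, 2, 0.1, 0, 0, 0, 0], [40, 1.5, 0, 0, 0, 0, 0], [40, 0, 0, 0, 0, 0, 0], [0, 0, 0, 0, 0, 0, 0], [0, 0, 0, 0, 0, 0, 0], [0, 0, 0, 0, 0, 0, 0], [0, 0, 0, 0, 0, 0, 0]],
  ],
  grip_force=30,
)

```text
time: 41.52
tool_pos: [0.5318, -0.0986, 0.048]
tcp_rot: [0.502, -0.498, 0.502, 0.498]
contact_force: [-4.1, 0.2, 7.0]
width: 0.176
```

servo_tool(
  commands=[
    [[0, 0, 0, 0.6, 0, 0, 0], [0, 0, 0, 1, 0, 0, 0], [0, 0, 0, 1, 0, 0, 0], [0, 0, 0, 1, 0, 0, 0], [0, 0, 0, 1, 0, 0, 0], [0, 0, 0, 1, 0, 0, 0], [0, 0, 0, 1, 0, 0, 0], [0, 0, 0, 1, 0, 0, 0]],
  ],
)

```text
time: 42.52
tool_pos: [0.5327, -0.0225, 0.048]
tcp_rot: [0.502, -0.498, 0.502, 0.498]
contact_force: [-3.3, -2.5, 5.8]
width: 0.172
```

servo_tool(
  commands=[
    [[0, 0, 0, 1, 0, 0, 0], [0, 0, 0, 1, 0, 0, 0], [0, 0, 0, 1, 0, 0, 0], [0, 0, 0, 1, 0, 0, 0], [0, 0, 0, 1, 0, 0, 0], [0, 0, 0, 1, 0, 0, 0], [0, 0, 0, 1, 0, 0, 0], [0, 0, 0, 1, 0, 0, 0]],
  ],
)

```text
time: 43.52
tool_pos: [0.5336, 0.0576, 0.048]
tcp_rot: [0.502, -0.499, 0.502, 0.497]
contact_force: [-0.3, -2.4, 5.3]
width: 0.173
```

servo_tool(
  commands=[
    [[0, 0, 0, 0.8, 0, 0, 0], [0, 0, 0, 0.3, 0, 0, 0], [0, 0, 0, 0, 0, 0, 0], [0, 0, 0, 0, 0, 0, 0]],
  ],
)

```text
time: 44.02
tool_pos: [0.5337, 0.0689, 0.0481]
tcp_rot: [0.502, -0.498, 0.501, 0.498]
contact_force: [-0.8, 2.3, 5.7]
width: 0.178
```

servo_tool(
  commands=[
    [[0, 0, 0, 0.5, 0, 0, 0], [0, 0, 0, 0.5, 0, 0, 0], [0, 0, 0, 0.2, 0, 0, 0], [0, 0, 0, 0, 0, 0, 0], [0, 0, 0, 0, 0, 0, 0]],
  ],
)

```text
time: 44.65
tool_pos: [0.5338, 0.0808, 0.048]
tcp_rot: [0.502, -0.498, 0.501, 0.498]
contact_force: [-0.3, 1.4, 5.0]
width: 0.177
```

servo_tool(
  commands=[
    [[0, 0, 0, 0.2, 0, 0, 0], [0, 0, 0, 0, 0, 0, 0], [0, 0, 0, 0, 0, 0, 0]],
  ],
)

```text
time: 45.02
tool_pos: [0.5338, 0.0812, 0.0481]
tcp_rot: [0.502, -0.499, 0.503, 0.497]
contact_force: [-0.7, -11.6, 5.9]
width: 0.173
```

servo_tool(
  commands=[
    [[0, 0, 0, -0.5, 0, 0, 0], [0, 0, 0, -0.5, 0, 0, 0], [0, 0, 0, -0.2, 0, 0, 0], [0, 0, 0, 0, 0, 0, 0], [0, 0, 0, 0, 0, 0, 0]],
  ],
)

```text
time: 45.65
tool_pos: [0.5337, 0.0705, 0.048]
tcp_rot: [0.502, -0.498, 0.502, 0.498]
contact_force: [-0.9, -1.1, 4.8]
width: 0.174
```

servo_tool(
  commands=[
    [[0, 0, 0, 0.07, 0, 0, 0], [0, 0, 0, 0, 0, 0, 0], [12, 0, 0, 0, 0, 0, 0], [30, 0, 0, 0, 0, 0, 0], [40, 0, 0, 0, 0, 0, 0], [40, -2, 0, 0, 0, 0, 0], [40, -4, 0, 0, 0, 0, 0], [40, 0, 0, 0, 0, 0, 0]],
  ],
)

```text
time: 46.65
tool_pos: [0.5346, 0.0713, 0.1096]
tcp_rot: [0.503, -0.499, 0.501, 0.497]
contact_force: [0.3, 0.5, -0.1]
width: 0.397
```

servo_tool(
  commands=[
    [[40, 0, 2, -2, 0, 0, 0], [40, -1, 2, -3, 0, 0, 0], [40, 0, 2.6, -4, 0, 0, 0], [40, 0, 0, -4, 0, 0, 0], [40, 0, 0, -3.2, 0, 0, 0], [40, 0, 0, 0, 0, 0, 0]],
  ],
)

```text
time: 47.4
tool_pos: [0.4657, -0.0918, 0.1167]
tcp_rot: [0.503, -0.497, 0.503, 0.498]
contact_force: [-0.7, 0.4, -0.9]
width: 0.402
```

```bash
python3 - <<'E'
from h import *
d,st=snap("wrist");save(d,"w28",None,1.25);go([.467,-.0913,.042],[.008,1],st)
dd,_=snap("scene");save(dd,"s5",(230,150,440,310),3.7)
E
```

```text
pos [ 0.4657 -0.0918  0.1167] t 47.4 F [-0.7  0.4 -0.9] w 0.402 q [-0.37  0.25 -0.4   0.93 -0.   -0.36]
turn rotvec(tool) [-0.0025  0.0001 -0.0005] shift cm (new axes) [ 7.47 -0.13  0.05]
```

View pics/w28.png

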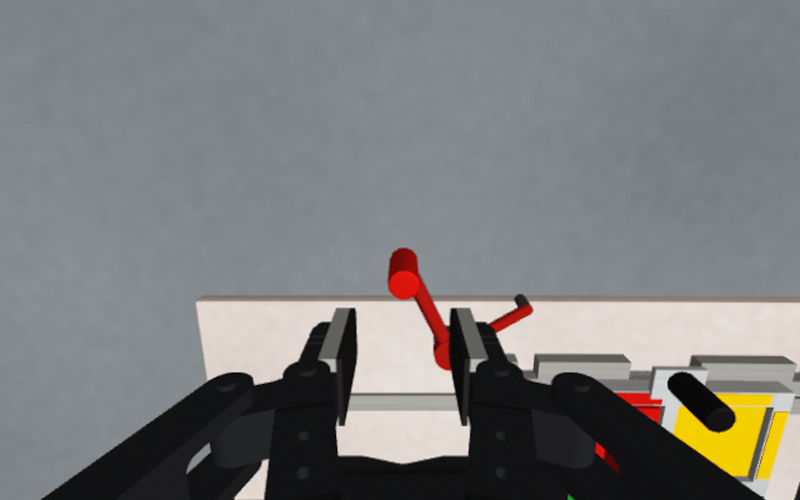

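View pics/s5.png

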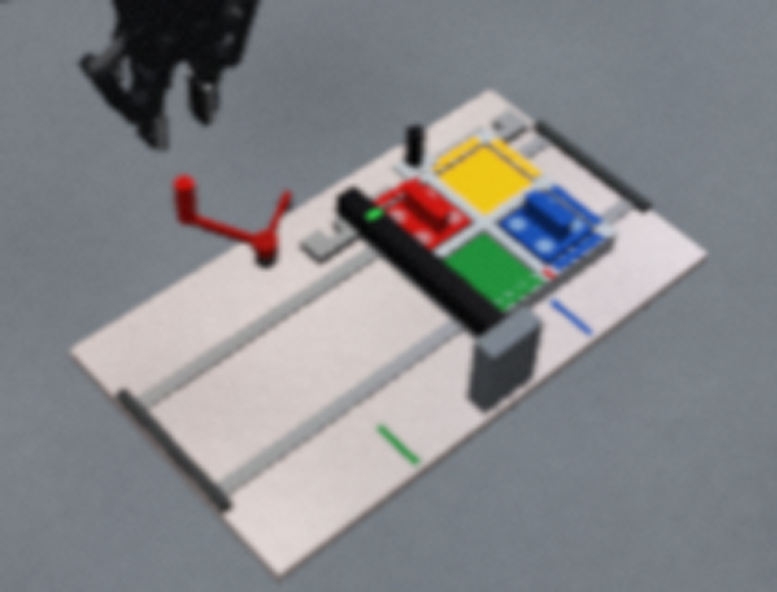

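servo_tool(
  commands=[
    [[40, 2, -0.1, 0, 0, 0, 0], [40, 3, 0, 0, 0, 0, 0], [40, 2.4, 0, 0, 0, 0, 0], [28, 0, 0, 0, 0, 0, 0], [25, 0, 0, 0, 0, 0, 0], [25, 0, 0.2, 0.8, 0, 0, 0], [25, 0, 0.2, 0.8, 0, 0, 0], [25, 0, 0.1, 0.8, 0, 0, 0]],
  ],
)

```text
time: 48.5
tool_pos: [0.462, -0.0658, 0.0438]
tcp_rot: [0.502, -0.498, 0.502, 0.498]
contact_force: [-2.5, -2.5, 0.8]
width: 0.254
```

servo_tool(
  commands=[
    [[25, 0, 0, 0.8, 0, 0, 0], [25, 0, -0.1, 0.8, 0, 0, 0], [25, 0, -0.2, 0.8, 0, 0, 0], [25, 0, -0.2, 0.7, 0, 0, 0], [25, 0, 0, 0.3, 0, 0, 0], [25, 0, 0, 0, 0, 0, 0], [25, 0, 0, 0, 0, 0, 0]],
  ],
)

```text
time: 49.38
tool_pos: [0.4674, -0.0322, 0.0433]
tcp_rot: [0.502, -0.498, 0.502, 0.498]
contact_force: [0.7, -0.1, -0.1]
width: 0.249
```

servo_tool(
  commands=[
    [[25, 0, 0, 0.3, 0, 0, 0], [25, 0, 0, 0, 0, 0, 0], [25, 0, 0, 0, 0, 0, 0]],
  ],
)

```text
time: 49.75
tool_pos: [0.4674, -0.0315, 0.0433]
tcp_rot: [0.501, -0.499, 0.504, 0.496]
contact_force: [-0.5, -19.7, -2.9]
width: 0.252
```

Same home stop as before (-0.0315, 20 N). I'll push a little more, retreat and check.

servo_tool(
  commands=[
    [[25, 0, 0, 0.15, 0, 0, 0], [25, 0, 0, 0, 0, 0, 0], [25, 0, 0, -0.6, 0, 0, 0], [35, 0, 0, 0, 0, 0, 0], [35, -3, 0, 0, 0, 0, 0], [35, -4, 0, 0, 0, 0, 0], [35, -4, -2, 2, 0, 0, 0], [35, -3, -3, 4, 0, 0, 0]],
  ],
)

```text
time: 50.75
tool_pos: [0.5183, 0.0262, 0.1853]
tcp_rot: [0.503, -0.498, 0.502, 0.497]
contact_force: [1.4, 0.5, 0.9]
width: 0.348
```

servo_tool(
  commands=[
    [[35, 0, -2, 2, 0, 0, 0], [35, 0, 0, 0, 0, 0, 0], [35, 0, 0, 0, 0, 0, 0]],
  ],
)

```text
time: 51.12
tool_pos: [0.5373, 0.0457, 0.1829]
tcp_rot: [0.502, -0.498, 0.502, 0.498]
contact_force: [0.2, 0.0, 0.1]
width: 0.351
```

```bash
python3 - <<'E'
from h import *
d,st=snap("wrist");save(d,"w29",None,1.25);print(st["tool_pos"],st["contact_force"],st["time"])
dd,_=snap("scene");save(dd,"s6",(230,150,440,310),3.7)
E
```

```text
[0.53725896 0.04569421 0.18292946] [0.2149493  0.00192595 0.14916304] 51.125
```

View pics/w29.png

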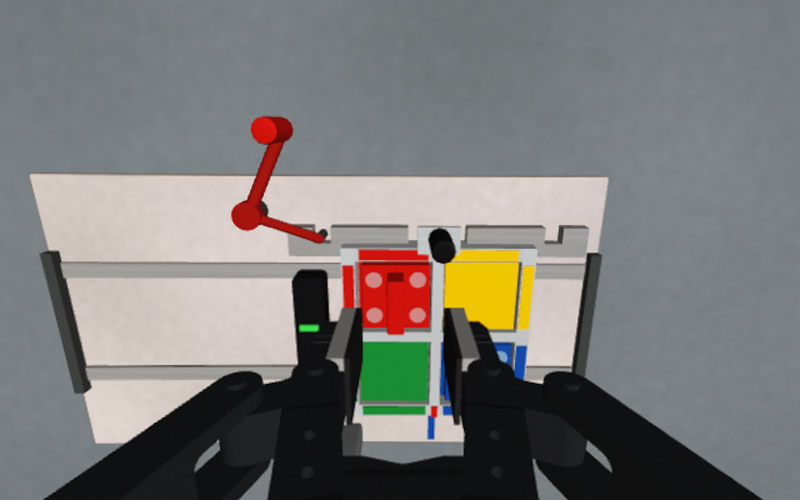

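View pics/s6.png

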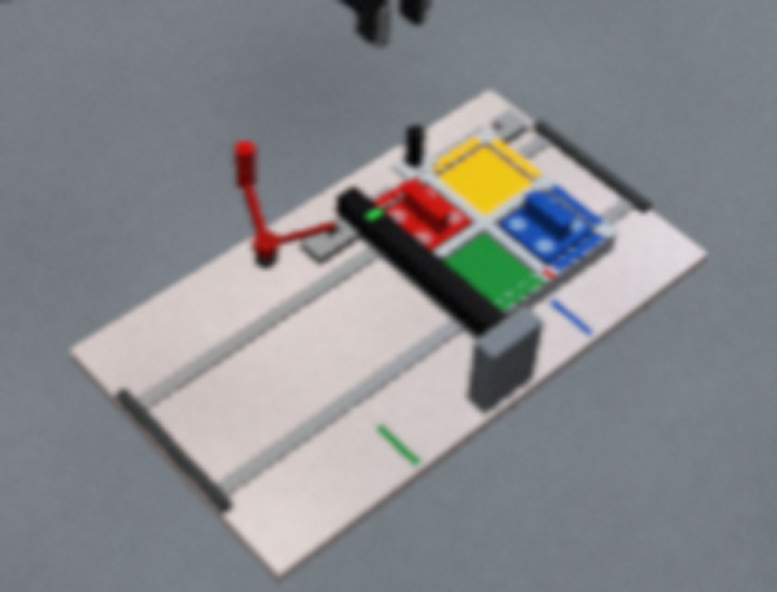

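servo_tool(
  commands=[
    [[35, 0, 0, 3, 0, 0, 0], [35, 0, -3, 3, 0, 0, 0], [35, 0, -3, 1, 0, 0, 0], [35, 0, 0, 0, 0, 0, 0], [35, 0, 0, 0, 0, 0, 0]],
  ],
)

```text
time: 51.85
tool_pos: [0.5978, 0.1146, 0.1832]
tcp_rot: [0.502, -0.498, 0.502, 0.498]
contact_force: [-0.3, 0.3, 0.5]
width: 0.349
```

```bash
python3 - <<'E'
from h import *
d,st=snap("wrist");save(d,"w30",(140,60,460,300),2.5);s=1.25
print(st["tool_pos"],st["contact_force"])
E
```

```text
[0.59778617 0.11462433 0.18315861] [-0.31065713  0.26982126  0.47323788]
```

View pics/w30.png

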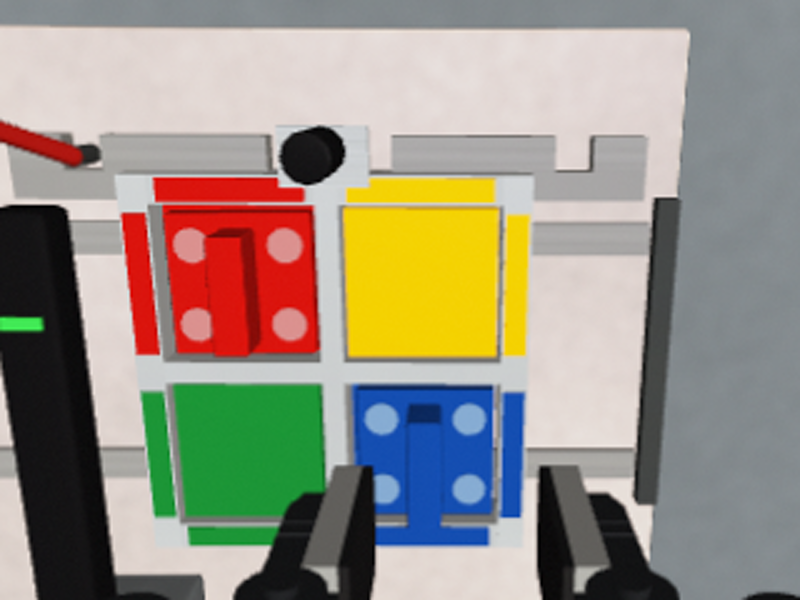

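```bash
python3 - <<'E'
from h import *
d,st=snap("wrist");f=lambda u,v:P3(d,st,u/2.5+140,v/2.5+60)
for n,q in dict(r1=(180,285),r2=(300,285),rr=(232,290),deck=(333,300),b1=(395,450),b2=(485,450),br=(425,460)).items():print(n,f(*q))
g=lambda P,z:px(d,np.array(P)/2.5+[139.7,59.7],z,st)
print("red c",g([[190,245],[284,245],[290,324],[197,324]],.036).mean(0),"blue c",g([[382,419],[470,419],[469,489],[384,489]],.036).mean(0))
D=g([[117,175],[533,176]],.036);c=D.mean(0);print("seat red",c+[.038,-.032],"blue",c+[.102,.032],D[1]-D[0],"handle carriage est",c)
r.close_job()
E
```

```text
r1 [0.5881 0.0192 0.0368]
r2 [0.5883 0.0609 0.0373]
rr [0.5855 0.0425 0.0568]
deck [0.5937 0.0721 0.0374]
b1 [0.6508 0.0921 0.0372]
b2 [0.6511 0.1253 0.037 ]
br [0.646  0.104  0.0568]
red c [0.58820851 0.03966319] blue c [0.65286212 0.10330625]
seat red [0.5889489  0.03932479] blue [0.6529489  0.10332479] [0.00118764 0.13931101] handle carriage est [0.5509489  0.07132479]
the job is handed in; nothing more can be done
```

I handed the job in at about 52 s of the 210 s allowed. All steps were completed in order, though the hand-in itself reports no verdict.

- **Loading:** I opened the clamp and slid the carriage to the green mark, setting its position 10 mm back from the end stop. Then I clamped it there.
- **Cassettes:** only a red and a blue cassette were on the bench. I put each in the seat of its colour and pressed it down to its stop, at about 27–30 N.
- **Reading position:** I reopened the clamp, slid the carriage under the bar to the blue mark and clamped it again. The lever reached the same home position as before.

**Last checks, from the wrist camera at the blue mark:**
- **Level:** plate tops read 36.8–37.3 mm and the deck 37.4 mm. The ridges read 56.8 mm against an ideal 56 mm, a difference within the 2 mm calibration.
- **Position:** both cassettes were within about 1 mm of their seat centres.
- **Carriage and clamp:** the red pointer lines up with the blue mark, and the clamp pin sits in its notch.
- **Surroundings:** the gripper was clear and touching nothing. I never went near the glassware, though I did not measure its position at the end.

No check failed. While measuring the green-mark stop, the handle saw side forces up to about 37 N. Closing the lever reached about 42 N the first time. Both were at the fingers, and the wrist limit is 120 N.

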